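# Load the drive copier, snap its cover on and start it

## Robot

A 6-joint arm with a two-finger parallel gripper is mounted at the origin on the work surface. World frame = base frame: x ahead of the robot, y to its left, z up, the work surface at z = 0. Lengths are in m, angles in rad, forces in N, time in s.
With the tool pointing down it reaches from about 0.3 to 0.875 m from the base axis. Payload 6.4 kg.
Tool frame: the origin (TCP) lies between the finger pads; the fingertips stand ctrl.tip_extent ahead of it and the grasp point (between the pads) is the TCP (ctrl.tip_extent is the distance from the TCP to the fingertips, in m); z points along the fingers, y is the line along which they close (so a half turn about z gives the same grasp; the last joint's range is limited). The gripper opens to 85 mm and grips with 20 to 120 N. Pads are 22 mm wide; open, the fingers measure 114 mm over their backs; the gripper's body (76 mm by 85 mm) begins 54 mm behind the grasp point. The pads swing forward as they close: fully open they stand 13 mm farther back than shut.
Start: joints at [-1.343, 0.181, 1.607, -0, 1.354, -0.206], TCP at [0.242, -0.522, 0.25] pointing down, gripper open.
Joint ranges: [-2.99, 2.99], [-0.89, 2.07], [0.3, 2.58], [-1.14, 4.28], [0, 2.63], [-3.12, 3.12]. Speed limits (rad/s): [2.57, 2.57, 3.01, 3.14, 3.14, 3.14].

## Interface

Orientations are given as a unit quaternion [w, x, y, z].
In Python, from bench import ctrl gives the robot as it stands.
- The arm moves only by the tool send_rows, never from a script. Its arguments are lists of equal length, an entry for each row: "dr": the turn, a rotation vector about the tool's x, y, z in units of 6 degrees (1.0 is 6 degrees), a list of three; "xyz": the shift along the tool's x, y, z in cm, a list of three; "jaw": the opening in per cent of the stroke, from 0 (shut) to 100 (fully open). In form: {"dr": [[wx, wy, wz], ...], "xyz": [[dx, dy, dz], ...], "jaw": [jaw, ...]}. A call has exactly 8 rows; each row is the pose to reach, as a shift and turn from the pose commanded when the call began, along the tool's axes at that moment; what a row does not reach only later rows make up. A row lasts 1/8 s, in which the tool goes at most 62.5 mm and 10.7 degrees, less where a joint would pass 70% of its speed; a pose out of reach is approached as far as the arm can. A call with a gripper value outside its range is refused whole. The fingers move at their own pace and stop on an object; the grip force is fixed at half the most. Time passes only in rows, so rows that repeat a pose let the fingers close, or fill a call up. It gives the time, the measured TCP pose, the force, the opening and the grip force at its end, in the units of the state.
- ctrl.get_obs(): the state, without advancing time (a new reading comes with each control period).
- ctrl.camera(name): name is "scene" or "side" or "wrist"; returns the picture (480x640x3 uint8, red, green, blue); there is no depth.
- ctrl.calibration(name): a dict with "camera_matrix" (3x3 intrinsics, pixels), "world_from_camera" (4x4, takes a point from camera to world coordinates). Camera axes: x right, y up, looking along -z (the intrinsics and any distortion apply to the point x, -y, -z); pixel columns grow to the right and rows downward; lengths in m; the calibration is good to about 2 mm. A picture is of the moment at which its call begins: read the wrist's pose just before it. calibration takes no time and is no camera call; for the wrist camera it gives the pose at the moment of the call.
- ctrl.hand_in(): hands the job in; it is judged then, once.
The state is a dict: "time_s": time; "q": joint angles; "dq": joint speeds; "joint_efforts": joint torques, N m; "eef_pos": TCP position; "eef_rot": TCP orientation; "wrist_force": force on the tool from outside, world axes, zero at the start; "torque": the same for the moment, N m; "opening": opening from 0.0 (shut) to 1.0 (fully open); "grasp_force": force on a finger pad.
Only numpy, scipy, OpenCV 4.12 (cv2) and the standard library are available. Lean on these libraries where they do the work, as an engineer would, in place of code of your own. Each camera call takes 0.05 s, during which the arm holds its last target. There are 200 camera calls.

## Task

Put every drive cartridge into a lane of the drive copier, handle outwards, and slide it in under the roof until it is against the stop. Then set the cover over the handles with its open side towards the roof and press each corner down until all four clips have clicked home, and finally push the start button fully down and let it spring back. Do not shift the other things on the bench.

Things in the scene. Friction and masses are not known exactly. Their poses are not given: they have to be found in the camera images.
- dock: the drive copier, fixed to the bench at a varying place and turn: grey deck, top 8 mm above the bench, with three parallel lanes that run in under an aluminium roof, and a grey box (x = 70 to 130 mm, top at 52 mm) behind. Origin on the bench under the middle lane's centre line; x along the lanes, inwards under the roof, y left seen so, z up. Deck: x -100 to 80, y -157 to 117 mm.
- lane1 (a point): inner end of the middle lane: on the deck and its centre line, at the foot of the stop (x = 70 mm in the copier's frame), axes as the copier's; the other lanes lie 54 mm to either side (y). Each is 43 mm wide between black rails 20 mm high whose rounded ends stand 58 mm before the stop. The roof covers the last 42 mm before the stop; underside 20 mm, top 30 mm above the deck.
- seat (a point): centre of the cover's seat on the deck, at x = -18, y = 0 mm in the copier's frame, axes as the copier's. Here the seated cover has its origin. Four steel guide pins (14 mm high) stand just inside the cover's corners, play 1 to 2 mm. A cartridge over 2 mm short of the stop blocks the cover. Beyond each end of the seat, y = +-101 to 111 mm, is a black block 15 mm high with two white sprung clips at x = -18 and +18 mm from the seat.
- cart_a: a drive cartridge (two or three alike present, lying flat on the bench; None if absent; about 100 g): aluminium body 70 x 40 x 16 mm, paper label on top, black upstanding handle at its rear. Origin at the centre of the body's underside; x to the front (goes in first), z up. Body x = -35 to +35 mm, handle x = -69 to -35 mm. Home, its origin is 35 mm short of the lane's inner end, the handle outside.
- cart_a_grip (a point): point in that cartridge's handle, 52 mm behind its origin, 26 mm above its underside. The handle is 34 mm long (x), 14 mm wide (y), and 34 mm high from the underside.
- cart_b: a drive cartridge (two or three alike present, lying flat on the bench; None if absent; about 100 g): aluminium body 70 x 40 x 16 mm, paper label on top, black upstanding handle at its rear. Origin at the centre of the body's underside; x to the front (goes in first), z up. Body x = -35 to +35 mm, handle x = -69 to -35 mm. Home, its origin is 35 mm short of the lane's inner end, the handle outside.
- cart_b_grip (a point): point in that cartridge's handle, 52 mm behind its origin, 26 mm above its underside. The handle is 34 mm long (x), 14 mm wide (y), and 34 mm high from the underside.
- cart_c: a drive cartridge (two or three alike present, lying flat on the bench; None if absent; about 100 g): aluminium body 70 x 40 x 16 mm, paper label on top, black upstanding handle at its rear. Origin at the centre of the body's underside; x to the front (goes in first), z up. Body x = -35 to +35 mm, handle x = -69 to -35 mm. Home, its origin is 35 mm short of the lane's inner end, the handle outside.
- cart_c_grip (a point): point in that cartridge's handle, 52 mm behind its origin, 26 mm above its underside. The handle is 34 mm long (x), 14 mm wide (y), and 34 mm high from the underside.
- cover: the snap-fit cover: grey plastic hood, open below, 52 (x) x 186 (y) x 40 mm high, about 120 g, right way up on the bench, grip bar on top. Origin at the centre of its lower rim, z up. The -x side is a full wall; the +x side is open in its lower 20 mm except at the ends, to pass over the cartridges: +x must face the roof. Laid on the seat it rests on the clips 7 to 9 mm too high.
- cover_grip (a point): point in the cover's grip bar, 52 mm above its rim. The bar is 38 mm long (x), 12 mm wide (y) and stands from 40 to 64 mm above the rim.
- cover_nr (a point): point on the cover's top face over one of its clips, at x = -18, y = -86 mm in the cover's frame, 40 mm above its rim: where to press that corner; 48 mm above the bench when home. It snaps home at about 5 to 8 N.
- cover_nl (a point): point on the cover's top face over one of its clips, at x = -18, y = +86 mm in the cover's frame, 40 mm above its rim: where to press that corner; 48 mm above the bench when home. It snaps home at about 5 to 8 N.
- cover_fr (a point): point on the cover's top face over one of its clips, at x = +18, y = -86 mm in the cover's frame, 40 mm above its rim: where to press that corner; 48 mm above the bench when home. It snaps home at about 5 to 8 N.
- cover_fl (a point): point on the cover's top face over one of its clips, at x = +18, y = +86 mm in the cover's frame, 40 mm above its rim: where to press that corner; 48 mm above the bench when home. It snaps home at about 5 to 8 N.
- start_top (a point): centre of the top of the white start button (dia 24 mm, in a black collar) on the console at the copier's right end, at x = -20, y = -137 mm in its frame, 40 mm above the bench when not pressed; it is pressed straight down, travel 6 mm, about 5 N fully down, and springs back.
- start (a joint): travel of the start button, 0 m up to 0.006 m fully down.
- driver: bystander, to be left alone: a screwdriver 150 mm long; origin at the centre of its underside.
- meter: bystander, to be left alone: a red hand-held multimeter 150 x 75 x 34 mm; origin at the centre of its underside.
- phone: bystander, to be left alone: a black phone 146 x 71 x 9 mm; origin at the centre of its underside.
- bare_disk: bystander, to be left alone: a bare 2.5 inch disk without handle, 100 x 70 x 9.5 mm, not part of the job; origin at the centre of its underside.
- spool: bystander, to be left alone: a grey spool, dia 54, 40 mm high; origin at the centre of its underside.
- ipa: bystander, to be left alone: a white bottle, dia 50, 110 mm high; origin at the centre of its underside.
- board: bystander, to be left alone: a blue circuit board 130 x 85 mm; origin at the centre of its underside.
Not all that is in view belongs to the job. Several things look just like the cover: the one meant starts nearest to the robot's base. What is shaped like the cart_a but yellow is not meant.

How it is judged:
On the way, in this order (a step that is already met when the one before it is completed fails the run):
1. every cartridge present is fully in a lane, against the stop (x of each of cart_a, cart_b, cart_c in the frame of dock above 0.032 m and z of cart_a in the frame of dock between 0.005 and 0.012 m and angle between the x axis of each of cart_a, cart_b, cart_c and the x axis of dock, either way round below 0.09 rad and (y of cart_a in the frame of dock between -0.058 and -0.05 m or y of cart_a in the frame of dock between -0.004 and 0.004 m or y of cart_a in the frame of dock between 0.05 and 0.058 m) and z of cart_b in the frame of dock between 0.005 and 0.012 m and (y of cart_b in the frame of dock between -0.058 and -0.05 m or y of cart_b in the frame of dock between -0.004 and 0.004 m or y of cart_b in the frame of dock between 0.05 and 0.058 m) and z of cart_c in the frame of dock between 0.005 and 0.012 m and (y of cart_c in the frame of dock between -0.058 and -0.05 m or y of cart_c in the frame of dock between -0.004 and 0.004 m or y of cart_c in the frame of dock between 0.05 and 0.058 m)), for 0.2 s.
2. the cover is on and all four corners are home (all of step 1 and x of cover in the frame of dock between -0.022 and -0.014 m and y of cover in the frame of dock between -0.004 and 0.004 m and angle between the x axis of cover and the x axis of dock, either way round below 0.06 rad and z of cover_nr in the frame of dock between 0.045 and 0.05 m and z of cover_nl in the frame of dock between 0.045 and 0.05 m and z of cover_fr in the frame of dock between 0.045 and 0.05 m and z of cover_fl in the frame of dock between 0.045 and 0.05 m), for 0.2 s.
3. the start button is pressed fully down with the cover on (value of joint start above 0.0048 m and x of cover in the frame of dock between -0.022 and -0.014 m and y of cover in the frame of dock between -0.004 and 0.004 m and angle between the x axis of cover and the x axis of dock, either way round below 0.06 rad and z of cover_nr in the frame of dock between 0.045 and 0.05 m and z of cover_nl in the frame of dock between 0.045 and 0.05 m and z of cover_fr in the frame of dock between 0.045 and 0.05 m and z of cover_fl in the frame of dock between 0.045 and 0.05 m), for 0.02 s.
At the end, for the whole second after the job is handed in: Every cartridge present lies in a lane within 3 mm of the stop; the cover is on its seat (within 4 mm) with all four corners down within 2 mm; the start button has been pressed after that and is up again; all at rest (all of step 2 and linear speed of each of cart_a, cart_b, cart_c, cover below 0.03 m/s and value of joint start below 0.0015 m); the robot touches nothing.
It fails at once if a bystander is shifted by more than 3 cm (distance of any of driver, meter, phone, bare_disk, spool, ipa, board from where it was at the start of the episode above 0.03 m).
Of cart_a, cart_b, cart_c only 2 to 3 are there at a start; the rules pass over those that are not, and their reading is None.
At some moment in a run one of cart_a, cart_b, cart_c, cover may be knocked a few centimetres aside while the robot is not near it.
Once in a run the grip may slacken for a moment while it holds something.
It also fails if it takes over 210 s, if anything falls off the work surface, if the arm or the gripper's body presses on something with over 40 N, if the wrist force passes 120 N, or if a joint passes its speed limit or range.

## Working session

There is one attempt and no reset: what is moved stays moved. The work goes in short steps, Python scripts to look and compute and a tool call to move; the robot and the scene stay as the last step left them, time stands still between calls to the robot, and variables do not carry over. Pictures are saved under pics/ and viewed, at most 14 in all, crops included, and the job is handed in when it is done.

Besides the shell and the picture viewer there is one more tool, called as name(argument=value, ...) on one line, values as JSON. send_rows: Moves the arm, as the interface text tells. Its arguments: {"type":"object","properties":{"dr":{"type":"array","items":{"type":"array","items":{"type":"number"}}},"xyz":{"type":"array","items":{"type":"array","items":{"type":"number"}}},"jaw":{"type":"array","items":{"type":"number"}}},"required":["dr","xyz","jaw"]}

```bash
mkdir -p pics; ls
python3 - <<'E'
from bench import ctrl
import cv2
for n in ["scene","side"]:
    cv2.imwrite(f"pics/{n}0.png",ctrl.camera(n)[:,:,::-1])
    c=ctrl.calibration(n);print(n,c)
o=ctrl.get_obs();print(o,ctrl.tip_extent)
E
```

```text
pics
scene {'camera_matrix': array([[622.52958732,   0.        , 332.00879618],
       [  0.        , 622.52958732, 226.10200523],
       [  0.        ,   0.        ,   1.        ]]), 'world_from_camera': array([[ 0.77557648, -0.52737858,  0.34691924,  1.11898044],
       [ 0.63111033,  0.63609657, -0.44393796, -0.65830488],
       [ 0.01344923,  0.56325215,  0.8261756 ,  1.41023453],
       [ 0.        ,  0.        ,  0.        ,  1.        ]])}
side {'camera_matrix': array([[435.53473248,   0.        , 319.6005547 ],
       [  0.        , 435.53473248, 236.31810098],
       [  0.        ,   0.        ,   1.        ]]), 'world_from_camera': array([[-0.99491213,  0.06537071, -0.07665842,  0.46920435],
       [-0.10065024, -0.6117033 ,  0.78465827,  1.15727648],
       [ 0.00440146,  0.78838172,  0.61517062,  0.90489332],
       [ 0.        ,  0.        ,  0.        ,  1.        ]])}
{'time_s': 0.1, 'q': array([-1.34327361e+00,  1.81470881e-01,  1.60790352e+00,  1.06521491e-05,
        1.35382050e+00, -2.06313574e-01]), 'dq': array([-0.00044091, -0.00026023, -0.00105546,  0.00108891,  0.00049425,
       -0.00136691]), 'joint_efforts': array([ 5.44780255e-05, -4.45882237e+01, -3.52239203e+01, -2.89629133e-04,
        4.09232540e-03, -7.43180152e-06]), 'eef_pos': array([ 0.24160731, -0.52125838,  0.24947407]), 'eef_rot': array([-8.01135420e-04,  9.76565300e-01,  2.15219823e-01, -3.29544959e-06]), 'wrist_force': array([-0.40266836, -0.32440044,  0.36647171]), 'torque': array([-0.0120314 , -0.02090241, -0.00955211]), 'grasp_force': 0.0, 'opening': 0.9975244232878506} 0.019
```

View pics/scene0.png

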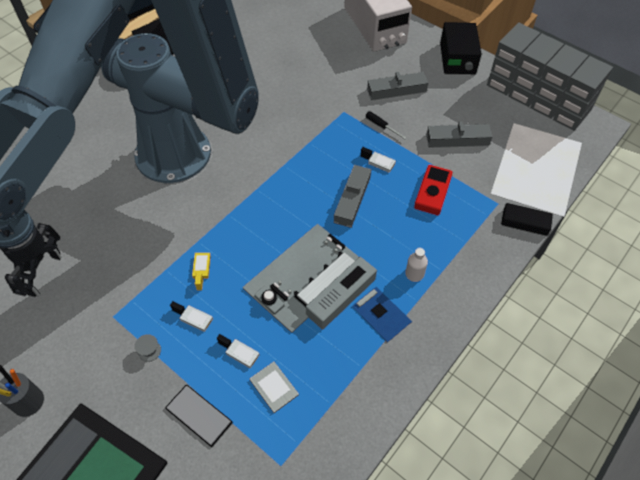

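View pics/side0.png

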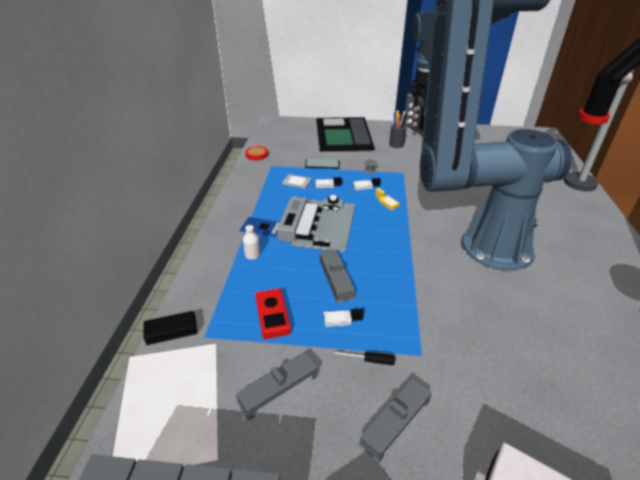

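The scene picture shows three possible covers at (352,195), (397,85) and (460,135). The white cartridges are at (380,160), (193,317) and (240,352). The yellow one at (201,268) isn't meant, and neither is the bare disk at (273,387). The copier is at (315,275), with its button at (268,297). Next I'll work out positions.

```bash
cat > h.py <<'E'
import numpy as np, cv2
from bench import ctrl
def ray(cal,px):
    K=cal["camera_matrix"];T=cal["world_from_camera"]
    u,v=px; d=np.array([(u-K[0,2])/K[0,0],-(v-K[1,2])/K[1,1],-1.])
    return T[:3,3],T[:3,:3]@d
def onz(cal,px,z):
    o,d=ray(cal,px); return o+d*(z-o[2])/d[2]
def proj(cal,P):
    K=cal["camera_matrix"];T=cal["world_from_camera"]
    p=T[:3,:3].T@(np.asarray(P,float)-T[:3,3]); return np.array([K[0,2]+K[0,0]*p[0]/-p[2],K[1,2]-K[1,1]*p[1]/-p[2]])
E
python3 - <<'E'
from h import *
c=ctrl.calibration("scene")
for n,p,z in [("c1",(352,195),.04),("c2",(397,85),.04),("c3",(460,135),.04),("A",(382,161),.016),("Ah",(367,154),.034),("B",(196,319),.016),("Bh",(178,309),.034),("C",(242,354),.016),("Ch",(225,342),.034),("btn",(268,297),.04),("spool",(148,346),.04),("ipa",(417,265),.05),("deckL",(322,226),.008),("deckN",(243,290),.008),("deckR",(293,330),.008),("boxR",(376,268),.052)]:
    print(n,onz(c,p,z).round(3), np.hypot(*onz(c,p,z)[:2]).round(3))
im=cv2.imread("pics/scene0.png")
a=cv2.resize(im[210:340,230:390],(800,600),interpolation=cv2.INTER_CUBIC)
cv2.imwrite("pics/dock.png",a)
b=cv2.resize(im[130:240,320:470],(800,587),interpolation=cv2.INTER_CUBIC)
cv2.imwrite("pics/cov.png",b)
w=ctrl.calibration("wrist");print(w, ctrl.get_obs()["eef_pos"])
E
```

```text
c1 [0.521 0.194 0.04 ] 0.555
c2 [0.361 0.627 0.04 ] 0.724
c3 [0.63  0.575 0.04 ] 0.852
A [0.501 0.363 0.016] 0.618
Ah [0.459 0.343 0.034] 0.573
B [ 0.451 -0.336  0.016] 0.562
Bh [ 0.406 -0.349  0.034] 0.536
C [ 0.601 -0.33   0.016] 0.686
Ch [ 0.556 -0.338  0.034] 0.651
btn [ 0.556 -0.187  0.04 ] 0.586
spool [ 0.426 -0.461  0.04 ] 0.628
ipa [0.79  0.118 0.05 ] 0.798
deckL [0.509 0.078 0.008] 0.515
deckN [ 0.48  -0.202  0.008] 0.521
deckR [ 0.651 -0.204  0.008] 0.682
boxR [0.715 0.043 0.052] 0.716
{'camera_matrix': array([[333.58175588,   0.        , 323.35826917],
       [  0.        , 333.58175588, 243.03618935],
       [  0.        ,   0.        ,   1.        ]]), 'world_from_camera': array([[ 0.4208968 ,  0.86338417,  0.2782331 ,  0.31229714],
       [-0.90710041,  0.40190295,  0.12507143, -0.4888915 ],
       [-0.00383802, -0.30502752,  0.9523358 ,  0.37359393],
       [ 0.        ,  0.        ,  0.        ,  1.        ]])} [ 0.24160731 -0.52125838  0.24947407]
```

View pics/cov.png

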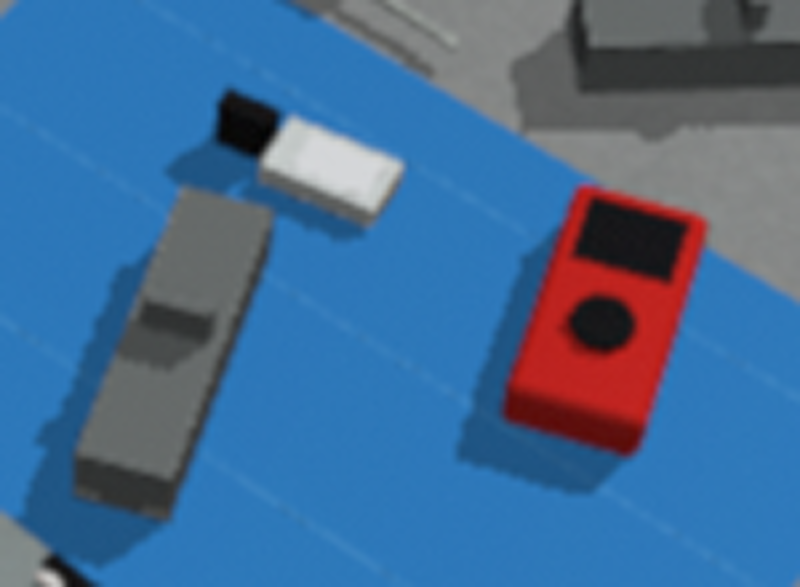

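```bash
cat >> h.py <<'E'
from scipy.spatial.transform import Rotation as R
def pose():
    o=ctrl.get_obs(); w,x,y,z=o["eef_rot"]; return o["eef_pos"],R.from_quat([x,y,z,w])
def down(yaw): # tool x at angle yaw (rad) in the world, z down
    c,s=np.cos(yaw),np.sin(yaw); return R.from_matrix(np.array([[c,s,0],[s,-c,0],[0,0,-1]]))
def go(xyz,yaw):
    p,r=pose(); d=r.inv().apply(np.array(xyz)-p)*100
    print("dr",((r.inv()*down(yaw)).as_rotvec()/np.radians(6)).round(2),"xyz",d.round(2))
E
python3 -c "
from h import *
go((.6,-.1,.27),0)"
```

```text
dr [-0.02  0.    4.14] xyz [ 50.23 -23.16  -2.  ]
```

send_rows(dr=[[0,0,1],[0,0,2],[0,0,3],[0,0,4.14],[0,0,4.14],[0,0,4.14],[0,0,4.14],[0,0,4.14]], xyz=[[6,-3,-2],[12,-6,-2],[18,-8,-2],[24,-11,-2],[30,-14,-2],[36,-17,-2],[42,-20,-2],[48,-22.5,-2]], jaw=[100,100,100,100,100,100,100,100])

```text
time_s: 1.1
eef_pos: [0.5616, -0.1388, 0.2701]
eef_rot: [-0.0, 1.0, 0.0, -0.0]
wrist_force: [0.5, -1.5, 0.0]
opening: 0.999
grasp_force: 0.0
```

```bash
cat >> h.py <<'E'
def snap(name):
    import pickle
    c=ctrl.calibration("wrist"); im=ctrl.camera("wrist")[:,:,::-1].copy()
    cv2.imwrite(f"pics/{name}.png",im); pickle.dump(c,open(f"pics/{name}.pkl","wb")); return im,c
def load(name):
    import pickle
    return cv2.imread(f"pics/{name}.png"),pickle.load(open(f"pics/{name}.pkl","rb"))
E
python3 -c "
from h import *
print(pose()[0]);snap('w1')"
```

```text
[ 0.56164682 -0.13881063  0.2700617 ]
```

View pics/w1.png

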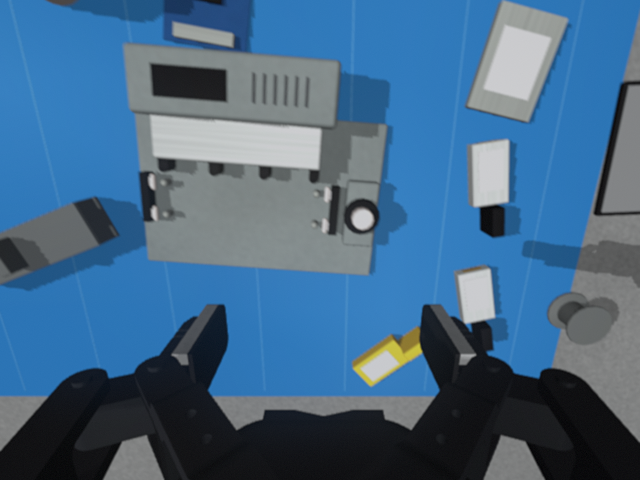

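The wrist picture shows the deck's front corners at (150,259) and (371,274), its rear-right corner at (386,124) and the button at (361,217). Cartridge C is at (490,185) and B at (476,305). The roof is on the far side, so dock x is roughly world +x.

Run:
```python
from h import *
im,c=load('w1'); g=cv2.cvtColor(im,cv2.COLOR_BGR2GRAY)
pts=np.array([[150,259],[371,274],[386,124]],np.float32).reshape(-1,1,2)
sp=cv2.cornerSubPix(g,pts.copy(),(5,5),(-1,-1),(3,30,.01)).reshape(-1,2);print(sp)
hsv=cv2.cvtColor(im,cv2.COLOR_BGR2HSV)
m=((hsv[...,1]<50)&(hsv[...,2]>165)).astype(np.uint8)
b=np.zeros_like(m);b[195:235,345:380]=m[195:235,345:380]
M=cv2.moments(b,True);btn=(M['m10']/M['m00'],M['m01']/M['m00']);print(btn,M['m00'])
W=np.array([onz(c,sp[0],.008),onz(c,sp[1],.008),onz(c,sp[2],.008),onz(c,btn,.04)])[:,:2]
D=np.array([[-.1,.117],[-.1,-.157],[.08,-.157],[-.02,-.137]])
def fit(D,W):
    a=D-D.mean(0);b=W-W.mean(0);H=a.T@b
    th=np.arctan2(H[0,1]-H[1,0],H[0,0]+H[1,1]);Rm=np.array([[np.cos(th),-np.sin(th)],[np.sin(th),np.cos(th)]])
    t=W.mean(0)-Rm@D.mean(0);return th,t,W-(D@Rm.T+t)
print(fit(D,W))
# cartridges: label blobs
n,l,s,ce=cv2.connectedComponentsWithStats(m)
for i in range(1,n):
    if s[i,4]>300:
        cn=cv2.findContours((l==i).astype(np.uint8),0,2)[0][0]
        r=cv2.minAreaRect(cn);q=np.array([onz(c,p,.016) for p in cv2.boxPoints(r)])[:,:2]
        e=[q[1]-q[0],q[2]-q[1]];e=max(e,key=np.linalg.norm)
        print(ce[i].round(1),q.mean(0).round(4),np.linalg.norm(q[1]-q[0]).round(3),np.linalg.norm(q[2]-q[1]).round(3),np.degrees(np.arctan2(e[1],e[0])).round(1))
```

```text
[[147.59302  258.9904  ]
 [368.51205  274.01672 ]
 [385.95663  124.353325]]
(362.14516129032256, 218.80645161290323) 310.0
(np.float64(-0.07482118335511974), array([ 0.58448419, -0.04523575]), array([[ 6.57296446e-04, -7.23204730e-05],
       [ 1.50202634e-03, -7.49830283e-04],
       [-1.19460015e-03,  1.18973292e-03],
       [-9.64722635e-04, -3.67582165e-04]]))
[516.3  62.2] [ 0.709  -0.3341] 0.062 0.051 -12.8
[235.3 142. ] [ 0.6327 -0.0417] 0.043 0.182 -94.2
[490.4 172.6] [ 0.5991 -0.3249] 0.039 0.073 -169.0
[362.1 218.8] [ 0.5472 -0.1834] 0.023 0.022 -89.9
[476.5 295.6] [ 0.448 -0.331] 0.039 0.071 -164.5
[379.3 365.4] [ 0.3438 -0.2139] 0.047 0.028 -49.5
```

```bash
cat >> h.py <<'E'
TH=-0.0748; T0=np.array([.5845,-.0452])
def d2w(x,y): return np.array([T0[0]+x*np.cos(TH)-y*np.sin(TH),T0[1]+x*np.sin(TH)+y*np.cos(TH)])
def w2d(P): d=np.asarray(P)[:2]-T0; return np.array([d[0]*np.cos(TH)+d[1]*np.sin(TH),-d[0]*np.sin(TH)+d[1]*np.cos(TH)])
E
python3 -c "
from h import *
a=np.radians(11);p=np.array([.599,-.325])-.052*np.array([np.cos(a),np.sin(a)]);print(p)
go((*p,.09),a);go((*p,.028),a)"
```

```text
[ 0.54795539 -0.33492207]
dr [-0.03 -0.03 -1.79] xyz [-1.88 20.28 17.92]
dr [-0.03 -0.03 -1.79] xyz [-1.89 20.3  24.12]
```

send_rows(dr=[[0,0,-1.8],[0,0,-1.8],[0,0,-1.8],[0,0,-1.8],[0,0,-1.8],[0,0,-1.8],[0,0,-1.8],[0,0,-1.8]], xyz=[[0,5,2],[-1,10,6],[-1.5,15,12],[-1.9,20.3,17],[-1.9,20.3,18],[-1.9,20.3,18],[-1.9,20.3,18],[-1.9,20.3,18]], jaw=[80,80,80,80,80,80,80,80])

```text
time_s: 2.15
eef_pos: [0.543, -0.3434, 0.0922]
eef_rot: [0.001, 0.995, 0.095, 0.001]
wrist_force: [-0.6, -0.0, -0.4]
opening: 0.803
grasp_force: 0.0
```

```bash
python3 -c "
from h import *
print(pose()[0]);snap('w2')"
```

```text
[ 0.54299943 -0.3434106   0.09217274]
```

View pics/w2.png

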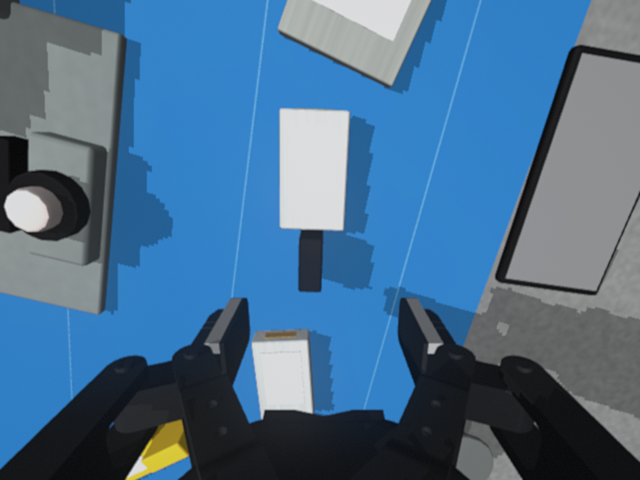

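C is at (314,170) with its handle at (311,261), slightly ahead of the fingers, and nothing is in the way. B is at (283,375).

Run:
```python
from h import *
im,c=load('w2'); hsv=cv2.cvtColor(im,cv2.COLOR_BGR2HSV)
m=((hsv[...,1]<50)&(hsv[...,2]>165)).astype(np.uint8); m[:95]=0;m[240:]=0;m[:,:260]=0;m[:,370:]=0
r=cv2.minAreaRect(cv2.findNonZero(m));q=np.array([onz(c,p,.016) for p in cv2.boxPoints(r)])[:,:2]
e=max([q[1]-q[0],q[2]-q[1]],key=np.linalg.norm);e*=np.sign(e[0]);a=np.arctan2(e[1],e[0])
ctr=q.mean(0);print(ctr,np.degrees(a),np.linalg.norm(q[1]-q[0]),np.linalg.norm(q[2]-q[1]))
h=[onz(c,p,.034)[:2] for p in [(299,291),(321,291)]];print(h)
p=np.mean(h,0)+.017*np.array([np.cos(a),np.sin(a)]);print(p, ctr-.052*np.array([np.cos(a),np.sin(a)]))
go((*p,.027),a)
```

```text
[ 0.59828434 -0.32584804] 6.0502789315145264 0.06961596706042836 0.03858087240432905
[array([ 0.52951289, -0.33107356]), array([ 0.53202137, -0.34407008])]
[ 0.54767244 -0.33578   ] [ 0.54657399 -0.3313289 ]
dr [ 0.02 -0.02  0.81] xyz [ 0.59 -0.67  6.52]
```

send_rows(dr=[[0,0,0.25],[0,0,0.25],[0,0,0.25],[0,0,0.25],[0,0,0.25],[0,0,0.25],[0,0,0.25],[0,0,0.25]], xyz=[[0.6,-0.75,1],[0.6,-0.75,3.5],[0.6,-0.75,6.5],[0.6,-0.75,6.5],[0.6,-0.75,6.5],[0.6,-0.75,6.5],[0.6,-0.75,6.5],[0.6,-0.75,6.5]], jaw=[80,80,80,80,0,0,0,0])

```text
time_s: 3.2
eef_pos: [0.5471, -0.3359, 0.0268]
eef_rot: [0.001, 0.997, 0.081, 0.001]
wrist_force: [-0.7, 0.8, 6.3]
opening: 0.151
grasp_force: 59.4
```

```bash
python3 -c "
from h import *
o=ctrl.get_obs();print(o['eef_pos'],o['opening'],o['grasp_force'],pose()[1].as_matrix()[:,0])"
```

```text
[ 0.54713113 -0.33592003  0.02681252] 0.1511248412179726 59.39520835876465 [0.98681987 0.16181574 0.00148742]
```

```bash
python3 -c "
from h import *
p=d2w(-.084,-.054);print(p);go((*p,.09),TH)
print(w2d((.2138+.13,-.2139)))"
```

```text
[ 0.49669945 -0.09277166]
dr [ 0.01 -0.02  2.27] xyz [ -1.03 -24.8   -6.36]
[-0.22741995 -0.18621585]
```

send_rows(dr=[[0,0,0],[0,0,0],[0,0,1],[0,0,2.27],[0,0,2.27],[0,0,2.27],[0,0,2.27],[0,0,2.27]], xyz=[[0,0,-3],[0,0,-6.3],[-0.3,-5,-6.4],[-0.5,-11,-6.4],[-0.8,-17,-6.4],[-1,-22,-6.4],[-1,-24.8,-6.4],[-1,-24.8,-6.4]], jaw=[0,0,0,0,0,0,0,0])

```text
time_s: 4.2
eef_pos: [0.4956, -0.0902, 0.0892]
eef_rot: [-0.0, 0.999, -0.036, -0.0]
wrist_force: [-0.4, -1.4, -2.0]
opening: 0.154
grasp_force: 58.8
```

```bash
python3 -c "
from h import *
print(pose()[0],ctrl.get_obs()['opening']);snap('w3')
p=d2w(-.084,-.054);go((*p,.0365),TH)"
```

```text
[ 0.49558602 -0.09021636  0.08916771] 0.15397016864049443
dr [ 0.   -0.    0.01] xyz [0.04 0.11 5.3 ]
```

View pics/w3.png

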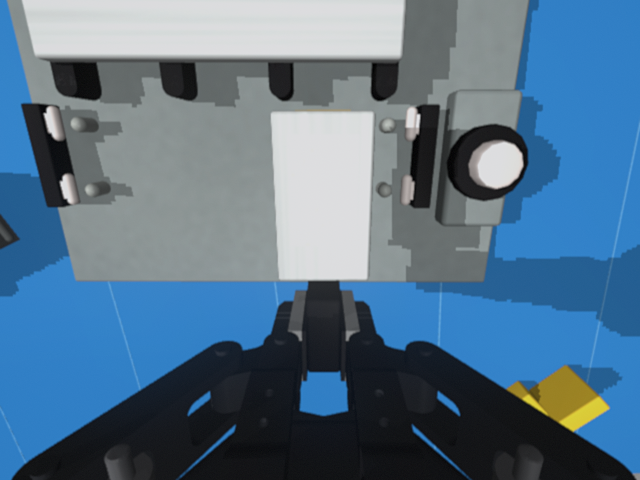

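The held cartridge is at (322,195), with its front corners at (272,113) and (373,113). The rail tips are at about (83,97), (184,98), (282,98) and (385,97), the deck corners at (75,281) and (484,281), and the button at (497,165). I'll refine the dock pose from this view.

Run:
```python
from h import *
im,c=load('w3'); hsv=cv2.cvtColor(im,cv2.COLOR_BGR2HSV)
# rails: dark pixels rows 72..92, between roof and tip
row=[]
for r in (82,86,90):
    d=np.where((hsv[r,:420,2]<60))[0]; g=np.split(d,np.where(np.diff(d)>3)[0]+1); row.append([(x[0],x[-1]) for x in g if len(x)>8])
    print(r,row[-1])
# deck corners by edge lines: blue mask
blue=((hsv[...,0]>95)&(hsv[...,0]<125)&(hsv[...,1]>120)).astype(np.uint8)
ys=[]
for u in list(range(110,260,5))+list(range(400,470,5)):
    col=blue[240:320,u]; ys.append((u,240+np.argmax(col)-.5))
e=np.polyfit(*np.array(ys).T,1);print('front edge',e)
for u in (75,484): print('corner',u,onz(c,(u,np.polyval(e,u)),.008))
L=[onz(c,(u,np.polyval(e,u)),.008) for u in (120,460)]
print('theta edge',np.arctan2(*( (L[0]-L[1])[:2]*[-1,1])))
m=((hsv[...,1]<50)&(hsv[...,2]>165)).astype(np.uint8)
b=m.copy();b[:,:460]=0;b[:120]=0;b[220:]=0;M=cv2.moments(b,True);bt=(M['m10']/M['m00'],M['m01']/M['m00']);P=onz(c,bt,.04)
print('btn',bt,P,w2d(P),'expect -.02 -.137')
for r in row:
  for a in r: pass
for a,bb in row[1]: 
    print('rail',w2d(onz(c,((a+bb)/2,86),.028)))
for p in [(272,113),(373,113),(279,279),(369,279)]: print('cart',w2d(onz(c,p,.0792)))
for u in (75,484): print('cornerD',w2d(onz(c,(u,np.polyval(e,u)),.008)))
print(w2d(pose()[0]))
```

```text
82 [(np.int64(55), np.int64(99)), (np.int64(162), np.int64(196)), (np.int64(270), np.int64(293)), (np.int64(372), np.int64(396))]
86 [(np.int64(56), np.int64(100)), (np.int64(163), np.int64(196)), (np.int64(270), np.int64(292)), (np.int64(371), np.int64(396))]
90 [(np.int64(58), np.int64(100)), (np.int64(165), np.int64(196)), (np.int64(271), np.int64(293)), (np.int64(371), np.int64(395))]
front edge [-2.02407467e-16  2.81500000e+02]
corner 75 [0.49207464 0.0775902  0.008     ]
corner 484 [ 0.47267851 -0.19650193  0.008     ]
theta edge -0.07064724960761168
btn (498.8421996413628, 164.31560071727435) [ 0.55313565 -0.18343146  0.04      ] [-0.02094657 -0.1401888 ] expect -.02 -.137
rail [0.01615449 0.07327621]
rail [0.01630454 0.02175278]
rail [ 0.01645442 -0.02970983]
rail [ 0.01660559 -0.08161785]
cart [ 0.00064506 -0.03206411]
cart [ 0.0007609  -0.06993609]
cart [-0.0671402  -0.03213694]
cart [-0.06697748 -0.07149904]
cornerD [-0.10134306  0.11553988]
cornerD [-0.10020198 -0.1592353 ]
[-0.08444678 -0.05290798]
```

Run:
```python
from h import *
im,c=load('w3')
for u,z,e in [(56,.028,.0865),(163,.028,.0325),(270,.028,-.0215),(396.5,.028,-.0865),(100.5,.008,.0755),(196.5,.008,.0215),(293,.008,-.0325),(371,.008,-.0755)]:
    p=w2d(onz(c,(u,86),z)); print(u,z,p.round(4),round((p[1]-e)*1000,1))
```

```text
56 0.028 [0.0161 0.0845] -2.0
163 0.028 [0.0163 0.0301] -2.4
270 0.028 [ 0.0164 -0.0241] -2.6
396.5 0.028 [ 0.0166 -0.0882] -1.7
100.5 0.008 [0.0187 0.0741] -1.4
196.5 0.008 [0.0189 0.0201] -1.4
293 0.008 [ 0.019  -0.0341] -1.6
371 0.008 [ 0.0192 -0.0778] -2.3
```

send_rows(dr=[[0,0,0],[0,0,0],[0,0,0],[0,0,0],[0,0,0],[0,0,0],[0,0,0],[0,0,0]], xyz=[[0,0.37,1],[0,0.37,2],[0,0.37,3],[0,0.37,4],[0,0.37,5.1],[0,0.37,5.1],[0,0.37,5.1],[0,0.37,5.1]], jaw=[0,0,0,0,0,0,0,0])

```text
time_s: 5.25
eef_pos: [0.4965, -0.096, 0.0388]
eef_rot: [0.0, 0.999, -0.037, 0.0]
wrist_force: [0.6, 0.1, -1.5]
opening: 0.151
grasp_force: 58.8
```

```bash
python3 -c "
from h import *
print(pose()[0],w2d(pose()[0]));im,c=snap('w4')
cv2.imwrite('pics/w4c.png',cv2.resize(im[20:260,200:520],(800,600)))"
```

```text
[ 0.49648536 -0.09596277  0.03876573] [-0.08397501 -0.05719818]
```

View pics/w4c.png

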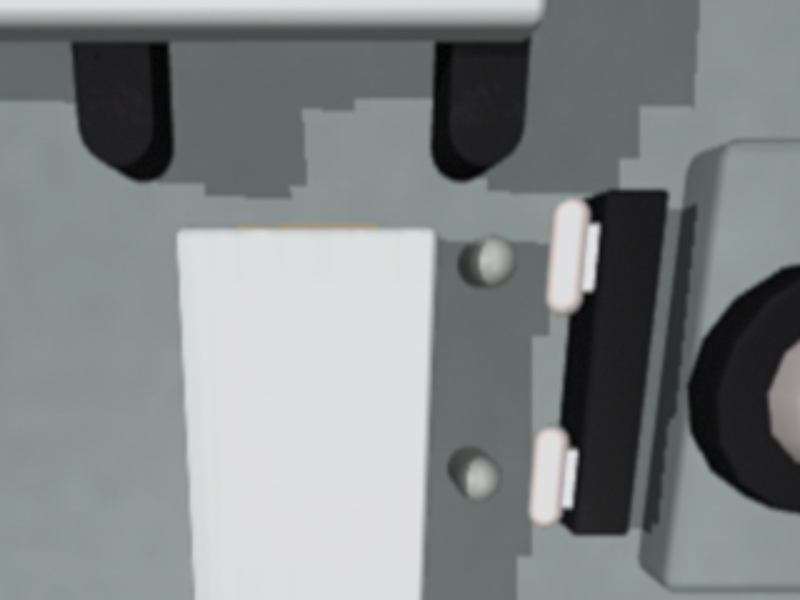

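The cartridge and rail tops are level here. The lane centre is at crop x≈303 and the cartridge centre at x≈307, so it sits about 0.6 mm too far right. I'll correct that and slide it in.

send_rows(dr=[[0,0,0],[0,0,0],[0,0,0],[0,0,0],[0,0,0],[0,0,0],[0,0,0],[0,0,0]], xyz=[[0,-0.05,0.3],[0.6,-0.06,0.36],[1.4,-0.06,0.36],[2.3,-0.07,0.36],[3.2,-0.07,0.36],[4.2,-0.08,0.36],[5.2,-0.08,0.36],[6,-0.08,0.36]], jaw=[0,0,0,0,0,0,0,0])

```text
time_s: 6.3
eef_pos: [0.5567, -0.0996, 0.0348]
eef_rot: [0.0, 0.999, -0.038, -0.0]
wrist_force: [-2.1, 0.7, 3.9]
opening: 0.154
grasp_force: 59.4
```

send_rows(dr=[[0,0,0],[0,0,0],[0,0,0],[0,0,0],[0,0,0],[0,0,0],[0,0,0],[0,0,0]], xyz=[[0.1,0,0],[0.2,0,0],[0.3,0,0],[0.4,0,0],[0.5,0,0],[0.6,0,0],[0.7,0,0],[0.7,0,0]], jaw=[0,0,0,0,0,0,0,0])

```text
time_s: 7.3
eef_pos: [0.5621, -0.1, 0.0348]
eef_rot: [-0.0, 0.999, -0.037, -0.001]
wrist_force: [-6.7, -0.2, 8.3]
opening: 0.152
grasp_force: 60.2
```

```bash
python3 -c "
from h import *
o=ctrl.get_obs();print(o['time_s'],o['eef_pos'],w2d(o['eef_pos']),o['wrist_force'],o['opening'])"
```

```text
7.3 [ 0.56213206 -0.09997797  0.03476372] [-0.01821182 -0.05629636] [-6.65115072 -0.24004069  8.2934885 ] 0.1519941407490347
```

send_rows(dr=[[0,0,0],[0,0,0],[0,0,0],[0,0,0],[0,0,0],[0,0,0],[0,0,0],[0,0,0]], xyz=[[0.1,0,0],[0.2,0,0],[0.3,0,0],[0.4,0,0],[0.4,0,0],[0.4,0,0],[0.4,0,0],[0.4,0,0]], jaw=[0,0,0,0,0,0,0,0])

```text
time_s: 8.3
eef_pos: [0.5624, -0.0999, 0.0347]
eef_rot: [-0.001, 0.999, -0.037, -0.005]
wrist_force: [-24.0, 0.8, 23.7]
opening: 0.153
grasp_force: 62.6
```

send_rows(dr=[[0,0,0],[0,0,0],[0,0,0],[0,0,0],[0,0,0],[0,0,0],[0,0,0],[0,0,0]], xyz=[[-0.4,0,0],[-0.4,0,0],[-0.4,0,0],[-0.4,0,0],[-0.4,0,-2],[-0.4,0,-5],[-0.4,0,-8],[-0.4,0,-10]], jaw=[40,40,40,40,40,50,80,80])

```text
time_s: 9.3
eef_pos: [0.564, -0.1004, 0.138]
eef_rot: [0.001, 0.999, -0.038, 0.002]
wrist_force: [-1.1, 0.1, 0.0]
opening: 0.795
grasp_force: 0.0
```

```bash
python3 -c "
from h import *
a=np.radians(13);p=np.array([.448,-.331])-.052*np.array([np.cos(a),np.sin(a)]);print(p)
go((*p,.10),a)"
```

```text
[ 0.39733276 -0.34269745]
dr [ 0.02 -0.03 -2.88] xyz [-14.82  25.4    3.78]
```

send_rows(dr=[[0,0,-1.4],[0,0,-2.9],[0,0,-2.9],[0,0,-2.9],[0,0,-2.9],[0,0,-2.9],[0,0,-2.9],[0,0,-2.9]], xyz=[[-3,5,0],[-6,10,0],[-9,15.5,0],[-12,20.5,0],[-14.8,25.4,1],[-14.8,25.4,3.8],[-14.8,25.4,3.8],[-14.8,25.4,3.8]], jaw=[80,80,80,80,80,80,80,80])

```text
time_s: 10.3
eef_pos: [0.397, -0.3423, 0.098]
eef_rot: [0.001, 0.993, 0.114, 0.0]
wrist_force: [-0.2, 0.3, 0.0]
opening: 0.801
grasp_force: 0.0
```

```bash
cat >> h.py <<'E'
def cart(im,c,roi):
    """body top face by its four image edges; returns centre, angle, grip point"""
    u0,v0,u1,v1=roi; hsv=cv2.cvtColor(im,cv2.COLOR_BGR2HSV)
    m=np.zeros(im.shape[:2],np.uint8); k=((hsv[...,1]<50)&(hsv[...,2]>165)).astype(np.uint8); m[v0:v1,u0:u1]=k[v0:v1,u0:u1]
    cn=max(cv2.findContours(m,0,2)[0],key=cv2.contourArea)
    W=np.array([onz(c,p,.016)[:2] for p in cn.reshape(-1,2).astype(float)]).astype(np.float32)
    r=cv2.minAreaRect(W*1000);q=cv2.boxPoints(r)/1000
    e=max([q[1]-q[0],q[2]-q[1]],key=np.linalg.norm);e=e*np.sign(e[0]);a=np.arctan2(e[1],e[0])
    ctr=q.mean(0);print('px',cv2.boundingRect(cn),'ctr',ctr,'deg',np.degrees(a),'size',r[1]);return ctr,a,ctr-.052*np.array([np.cos(a),np.sin(a)])
E
python3 -c "
from h import *
print(pose()[0]);im,c=snap('w5')
ct,a,g=cart(im,c,(200,60,440,290));print(g);go((*g,.027),a)"
```

```text
[ 0.39700077 -0.34226671  0.09800991]
px (292, 122, 67, 115) ctr [ 0.44688964 -0.33195168] deg 13.629886 size (69.21955871582031, 39.008663177490234)
[ 0.39635405 -0.34420544]
dr [ 0.02 -0.01 -0.08] xyz [-0.14  0.15  7.12]
```

View pics/w5.png

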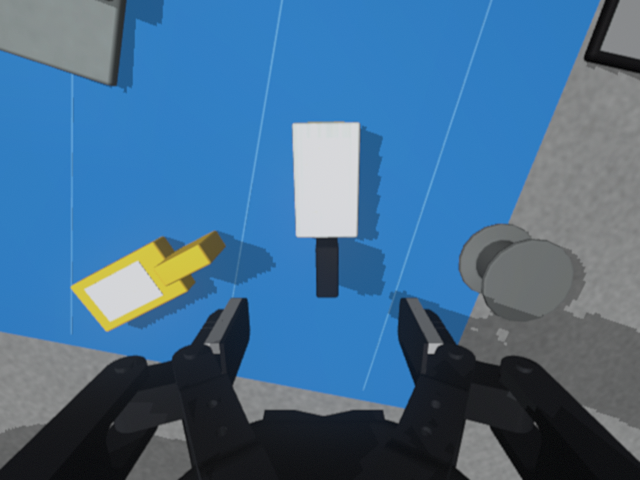

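Cartridge B is at (326,180) with its handle at (327,268). The fingers clear both the yellow one and the spool.

send_rows(dr=[[0,0,-0.1],[0,0,-0.1],[0,0,-0.1],[0,0,-0.1],[0,0,-0.1],[0,0,-0.1],[0,0,-0.1],[0,0,-0.1]], xyz=[[0,0.05,2],[0,0.05,5],[0,0.05,7.1],[0,0.05,7.1],[0,0.05,7.1],[0,0.05,7.1],[0,0.05,7.1],[0,0.05,7.1]], jaw=[80,80,80,80,0,0,0,0])

```text
time_s: 11.35
eef_pos: [0.397, -0.3435, 0.0268]
eef_rot: [0.001, 0.993, 0.119, 0.001]
wrist_force: [0.1, 0.9, 5.9]
opening: 0.155
grasp_force: 59.2
```

```bash
python3 -c "
from h import *
T0[:]=T0+[-.0009,-.0019]
p=d2w(-.085,.0);print(p);go((*p,.10),TH);go((*p,.0388),TH)"
```

```text
[ 0.49883768 -0.04074793]
dr [ 0.02 -0.01  3.  ] xyz [ 17.07 -26.99  -7.36]
dr [ 0.02 -0.01  3.  ] xyz [ 17.06 -27.    -1.24]
```

send_rows(dr=[[0,0,0],[0,0,0],[0,0,1.5],[0,0,3],[0,0,3],[0,0,3],[0,0,3],[0,0,3]], xyz=[[0,0,-4],[0,0,-7.4],[3,-5,-7.4],[6,-10,-7.4],[9,-15,-7.4],[12,-20,-7.4],[15,-25,-7.4],[17.1,-27,-7.4]], jaw=[0,0,0,0,0,0,0,0])

```text
time_s: 12.35
eef_pos: [0.4984, -0.037, 0.0996]
eef_rot: [-0.0, 0.999, -0.036, -0.0]
wrist_force: [-0.3, -0.7, 0.0]
opening: 0.153
grasp_force: 58.7
```

```bash
sed -i 's/^TH=.*/TH=-0.0735; T0=np.array([.5836,-.0471])/' h.py; python3 -c "
from h import *
p=d2w(-.085,.0);print(p);go((*p,.0388),TH)"
```

```text
[ 0.49882949 -0.04085812]
dr [-0.    0.01  0.01] xyz [0.08 0.39 6.08]
```

send_rows(dr=[[0,0,0],[0,0,0],[0,0,0],[0,0,0],[0,0,0],[0,0,0],[0,0,0],[0,0,0]], xyz=[[0,0.2,2],[0,0.2,4],[0,0.25,6.1],[0,0.25,6.1],[0,0.25,6.1],[0,0.25,6.1],[0,0.25,6.1],[0,0.25,6.1]], jaw=[0,0,0,0,0,0,0,0])

```text
time_s: 13.35
eef_pos: [0.4987, -0.0425, 0.0391]
eef_rot: [0.0, 0.999, -0.038, 0.0]
wrist_force: [-0.4, -0.1, -0.3]
opening: 0.154
grasp_force: 58.7
```

```bash
cat >> h.py <<'E'
def lane(im,c,yl):
    """held cartridge against the lane at dock y=yl; all tops at z=.028. dark/white runs"""
    hsv=cv2.cvtColor(im,cv2.COLOR_BGR2HSV)
    for v in (120,160,200,240):
        w=np.where((hsv[v,200:450,1]<50)&(hsv[v,200:450,2]>185))[0]+200
        if len(w): print('cart',v,w[0],w[-1],[w2d(onz(c,(u,v),.028)).round(4)for u in (w[0]-.5,w[-1]+.5)])
    for v in (50,58,66,74): 
        d=np.where(hsv[v,150:500,2]<60)[0]+150
        if len(d): g=np.split(d,np.where(np.diff(d)>3)[0]+1); print('rail',v,[(x[0],x[-1]) for x in g if len(x)>8],[w2d(onz(c,(u,v),.028)).round(4)[1] for x in g if len(x)>8 for u in (x[0]-.5,x[-1]+.5)])
E
python3 -c "
from h import *
print(pose()[0],w2d(pose()[0]));im,c=snap('w6');lane(im,c,0)
cv2.imwrite('pics/w6c.png',cv2.resize(im[20:260,160:480],(800,600)))"
```

```text
[ 0.49867435 -0.04250228  0.03910493] [-0.08503399 -0.00165111]
cart 120 273 374 [array([-0.0014,  0.0176]), array([-0.0014, -0.0213])]
cart 160 275 372 [array([-0.0162,  0.0175]), array([-0.0163, -0.0212])]
cart 200 276 370 [array([-0.0321,  0.0178]), array([-0.0322, -0.021 ])]
cart 240 278 368 [array([-0.0493,  0.0177]), array([-0.0493, -0.0209])]
rail 50 [(np.int64(228), np.int64(266)), (np.int64(372), np.int64(409))] [np.float64(0.0326), np.float64(0.0186), np.float64(-0.0191), np.float64(-0.0327)]
rail 58 [(np.int64(230), np.int64(266)), (np.int64(372), np.int64(409))] [np.float64(0.0321), np.float64(0.0187), np.float64(-0.0192), np.float64(-0.0329)]
rail 66 [(np.int64(230), np.int64(267)), (np.int64(372), np.int64(408))] [np.float64(0.0323), np.float64(0.0185), np.float64(-0.0193), np.float64(-0.0328)]
rail 74 [(np.int64(234), np.int64(267)), (np.int64(372), np.int64(405))] [np.float64(0.0311), np.float64(0.0186), np.float64(-0.0194), np.float64(-0.0319)]
```

View pics/w6c.png

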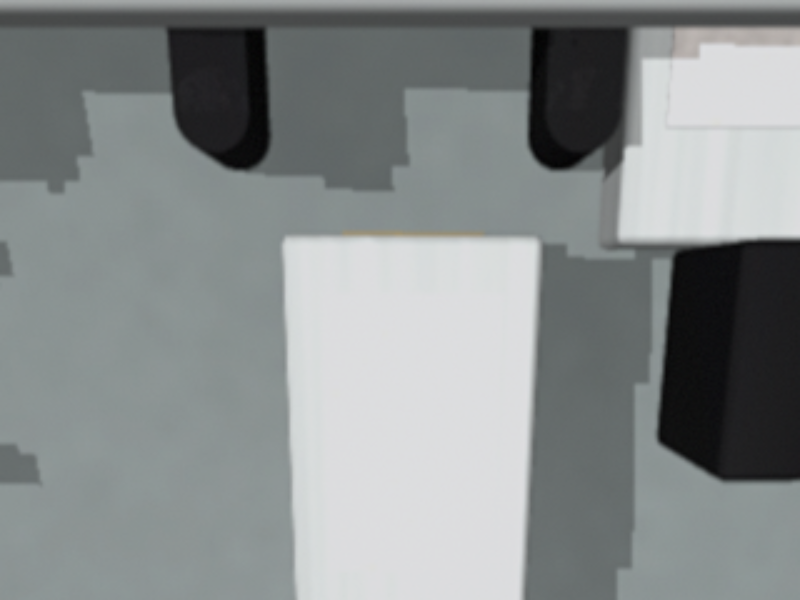

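The rails are symmetric about y=0 and the cartridge centre is at -1.8 mm, so I'll shift it +1.8 mm and slide it in. Cartridge C can be seen seated in the right lane.

send_rows(dr=[[0,0,0],[0,0,0],[0,0,0],[0,0,0],[0,0,0],[0,0,0],[0,0,0],[0,0,0]], xyz=[[0,-0.18,0.3],[0.6,-0.18,0.39],[1.4,-0.18,0.39],[2.3,-0.18,0.39],[3.2,-0.18,0.39],[4.2,-0.18,0.39],[5.2,-0.18,0.39],[6.2,-0.18,0.39]], jaw=[0,0,0,0,0,0,0,0])

```text
time_s: 14.4
eef_pos: [0.5611, -0.0454, 0.0348]
eef_rot: [0.0, 0.999, -0.038, 0.0]
wrist_force: [-1.4, 0.1, 4.2]
opening: 0.149
grasp_force: 59.4
```

send_rows(dr=[[0,0,0],[0,0,0],[0,0,0],[0,0,0],[0,0,0],[0,0,0],[0,0,0],[0,0,0]], xyz=[[0.2,0,0],[0.3,0,0],[0.4,0,0],[0.5,0,0],[0.6,0,0],[0.7,0,0],[0.8,0,0],[0.9,0,0]], jaw=[0,0,0,0,0,0,0,0])

```text
time_s: 15.4
eef_pos: [0.5673, -0.0457, 0.0348]
eef_rot: [-0.0, 0.999, -0.037, -0.003]
wrist_force: [-14.2, -0.0, 16.2]
opening: 0.156
grasp_force: 61.0
```

```bash
python3 -c "
from h import *
o=ctrl.get_obs();print(o['time_s'],o['eef_pos'],w2d(o['eef_pos']),o['wrist_force'],o['opening'])"
```

```text
15.4 [ 0.56733187 -0.04573627  0.03480486] [-0.01632435  0.00016542] [-14.19800487  -0.0459201   16.2395736 ] 0.15598324333601385
```

send_rows(dr=[[0,0,0],[0,0,0],[0,0,0],[0,0,0],[0,0,0],[0,0,0],[0,0,0],[0,0,0]], xyz=[[-0.35,0,0],[-0.35,0,0],[-0.35,0,0],[-0.35,0,0],[-0.35,0,-2],[-0.35,0,-6],[-0.35,0,-10],[-0.35,0,-14]], jaw=[40,40,40,40,40,50,80,80])

```text
time_s: 16.4
eef_pos: [0.5661, -0.0457, 0.1777]
eef_rot: [0.0, 0.999, -0.038, 0.001]
wrist_force: [0.8, -0.5, 0.1]
opening: 0.801
grasp_force: 0.0
```

```bash
python3 -c "
from h import *
go((.46,.345,.175),np.radians(20));go((.46,.345,.11),np.radians(20))"
```

```text
dr [ 0.01 -0.02 -4.05] xyz [-13.51 -38.17   0.23]
dr [ 0.01 -0.02 -4.05] xyz [-13.53 -38.17   6.73]
```

send_rows(dr=[[0,0,-1.3],[0,0,-2.7],[0,0,-4],[0,0,-4],[0,0,-4],[0,0,-4],[0,0,-4],[0,0,-4]], xyz=[[-2,-5.5,0],[-4,-11,0],[-6,-16.5,0],[-8,-22,0],[-10,-28,0],[-12,-33.5,0],[-13.5,-38.2,1],[-13.5,-38.2,4]], jaw=[80,80,80,80,80,80,80,80])

```text
time_s: 17.4
eef_pos: [0.4604, 0.3497, 0.1379]
eef_rot: [-0.001, 0.985, 0.173, 0.003]
wrist_force: [0.8, -1.7, -1.0]
opening: 0.796
grasp_force: 0.0
```

send_rows(dr=[[0,0,0],[0,0,0],[0,0,0],[0,0,0],[0,0,0],[0,0,0],[0,0,0],[0,0,0]], xyz=[[0,0,0.5],[0,0,1],[0,0,1],[0,0,1],[0,0,1],[0,0,1],[0,0,1],[0,0,1]], jaw=[80,80,80,80,80,80,80,80])

```text
time_s: 18.4
eef_pos: [0.4599, 0.3454, 0.1248]
eef_rot: [0.0, 0.985, 0.171, -0.0]
wrist_force: [-0.1, 0.1, 0.2]
opening: 0.801
grasp_force: 0.0
```

```bash
python3 -c "
from h import *
print(pose()[0]);im,c=snap('w7')
ct,a,g=cart(im,c,(150,20,500,300));print(g);go((*g,.027),a)"
```

```text
[0.45990337 0.3453696  0.12477497]
px (282, 133, 70, 107) ctr [0.49820203 0.36588168] deg 10.717249 size (69.80543518066406, 39.18452453613281)
[0.44710907 0.35621163]
dr [0.  0.  1.5] xyz [-0.84 -1.45  9.78]
```

View pics/w7.png

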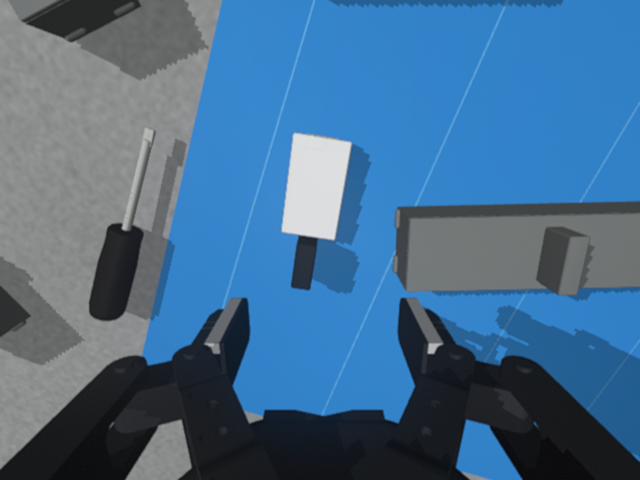

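Cartridge A is at (317,187) with its handle at (304,265), and the cover's end at (400,250) is close on the right. I'll use a narrower opening.

send_rows(dr=[[0,0,1.5],[0,0,1.5],[0,0,1.5],[0,0,1.5],[0,0,1.5],[0,0,1.5],[0,0,1.5],[0,0,1.5]], xyz=[[-0.8,-1.5,1],[-0.8,-1.5,3],[-0.8,-1.5,5],[-0.8,-1.5,7.5],[-0.8,-1.5,9.8],[-0.8,-1.5,9.8],[-0.8,-1.5,9.8],[-0.8,-1.5,9.8]], jaw=[50,50,50,50,50,50,50,50])

```text
time_s: 19.45
eef_pos: [0.4482, 0.3573, 0.0281]
eef_rot: [-0.0, 0.996, 0.093, 0.001]
wrist_force: [-0.4, -0.2, -0.6]
opening: 0.504
grasp_force: 0.0
```

send_rows(dr=[[0,0,0],[0,0,0],[0,0,0],[0,0,0],[0,0,0],[0,0,0],[0,0,0],[0,0,0]], xyz=[[0,0,0],[0,0,0],[0,0,0],[0,0,0],[0,0,-3],[0,0,-6],[0,0,-10],[0,0,-11]], jaw=[0,0,0,0,0,0,0,0])

```text
time_s: 20.45
eef_pos: [0.4487, 0.3575, 0.1393]
eef_rot: [-0.001, 0.996, 0.093, 0.002]
wrist_force: [0.3, 0.1, -1.6]
opening: 0.152
grasp_force: 58.5
```

```bash
python3 -c "
from h import *
o=ctrl.get_obs();print(o['opening'],o['grasp_force']);p=d2w(-.085,.055);print(p);go((*p,.137),TH);go((*p,.039),TH)"
```

```text
0.15237303463158092 58.47234785556793
[0.50286835 0.01399338]
dr [-0.02 -0.04  2.48] xyz [-1.05 34.76  0.18]
dr [-0.02 -0.04  2.48] xyz [-1.09 34.78  9.98]
```

send_rows(dr=[[0,0,1.2],[0,0,2.5],[0,0,2.5],[0,0,2.5],[0,0,2.5],[0,0,2.5],[0,0,2.5],[0,0,2.5]], xyz=[[0,5.5,0],[0,11,0],[-0.5,16.5,0],[-0.7,22,0],[-0.9,28,0],[-1.1,33,0],[-1.1,34.9,2],[-1.1,34.9,5]], jaw=[0,0,0,0,0,0,0,0])

```text
time_s: 21.45
eef_pos: [0.5018, 0.0099, 0.086]
eef_rot: [0.0, 0.999, -0.039, 0.001]
wrist_force: [0.8, -0.2, -1.5]
opening: 0.151
grasp_force: 58.8
```

send_rows(dr=[[0,0,0],[0,0,0],[0,0,0],[0,0,0],[0,0,0],[0,0,0],[0,0,0],[0,0,0]], xyz=[[0,0,2],[0,0,4],[0,0,4.8],[0,0,4.8],[0,0,4.8],[0,0,4.8],[0,0,4.8],[0,0,4.8]], jaw=[0,0,0,0,0,0,0,0])

```text
time_s: 22.45
eef_pos: [0.5015, 0.0118, 0.0391]
eef_rot: [0.0, 0.999, -0.038, 0.0]
wrist_force: [0.3, -0.5, -0.7]
opening: 0.152
grasp_force: 58.8
```

```bash
python3 -c "
from h import *
print(ctrl.get_obs()['opening'],pose()[0],w2d(pose()[0]));im,c=snap('w8');lane(im,c,0)"
```

```text
0.15175130240478374 [0.50147977 0.01180185 0.03908212] [-0.0862239   0.05271242]
cart 120 203 374 [array([-0.0026,  0.0986]), array([-0.0026,  0.0331])]
cart 160 275 372 [array([-0.0174,  0.0718]), array([-0.0174,  0.0332])]
cart 200 211 370 [array([-0.0333,  0.0988]), array([-0.0334,  0.0333])]
cart 240 278 368 [array([-0.0505,  0.0721]), array([-0.0505,  0.0335])]
rail 50 [(np.int64(230), np.int64(267)), (np.int64(373), np.int64(410))] [np.float64(0.0863), np.float64(0.0726), np.float64(0.0349), np.float64(0.0213)]
rail 58 [(np.int64(231), np.int64(267)), (np.int64(373), np.int64(409))] [np.float64(0.0861), np.float64(0.0727), np.float64(0.0348), np.float64(0.0214)]
rail 66 [(np.int64(232), np.int64(267)), (np.int64(373), np.int64(408))] [np.float64(0.086), np.float64(0.0729), np.float64(0.0347), np.float64(0.0216)]
rail 74 [(np.int64(239), np.int64(267)), (np.int64(373), np.int64(400))] [np.float64(0.0836), np.float64(0.073), np.float64(0.0346), np.float64(0.0243)]
```

send_rows(dr=[[0,0,0],[0,0,0],[0,0,0],[0,0,0],[0,0,0],[0,0,0],[0,0,0],[0,0,0]], xyz=[[0,-0.13,0.25],[0.6,-0.13,0.29],[1.4,-0.13,0.29],[2.3,-0.13,0.29],[3.2,-0.13,0.29],[4.2,-0.13,0.29],[5.2,-0.13,0.29],[6.2,-0.13,0.29]], jaw=[0,0,0,0,0,0,0,0])

```text
time_s: 23.5
eef_pos: [0.5639, 0.0084, 0.0358]
eef_rot: [-0.0, 0.999, -0.038, -0.0]
wrist_force: [-0.5, 0.2, -0.7]
opening: 0.148
grasp_force: 58.9
```

send_rows(dr=[[0,0,0],[0,0,0],[0,0,0],[0,0,0],[0,0,0],[0,0,0],[0,0,0],[0,0,0]], xyz=[[0.2,0,0],[0.3,0,0],[0.4,0,0],[0.5,0,0],[0.6,0,0],[0.75,0,0],[0.9,0,0],[1,0,0]], jaw=[0,0,0,0,0,0,0,0])

```text
time_s: 24.5
eef_pos: [0.5711, 0.0079, 0.0356]
eef_rot: [-0.0, 0.999, -0.037, -0.003]
wrist_force: [-11.9, -0.3, 8.3]
opening: 0.154
grasp_force: 60.2
```

```bash
python3 -c "
from h import *
o=ctrl.get_obs();print(o['time_s'],o['eef_pos'],w2d(o['eef_pos']),o['wrist_force'],o['opening'])"
```

```text
24.5 [0.57111814 0.00788701 0.03563259] [-0.01648607  0.05392196] [-11.88978383  -0.27592973   8.25696329] 0.15421081186507038
```

send_rows(dr=[[0,0,0],[0,0,0],[0,0,0],[0,0,0],[0,0,0],[0,0,0],[0,0,0],[0,0,0]], xyz=[[-0.4,0,0],[-0.4,0,0],[-0.4,0,0],[-0.4,0,0],[-0.4,0,-2],[-0.4,0,-6],[-0.4,0,-11],[-0.4,0,-17]], jaw=[40,40,40,40,40,50,80,80])

```text
time_s: 25.5
eef_pos: [0.5687, 0.0081, 0.2082]
eef_rot: [-0.0, 0.999, -0.038, -0.0]
wrist_force: [1.4, 0.6, 0.3]
opening: 0.799
grasp_force: 0.0
```

```bash
python3 -c "
from h import *
go((.51,.195,.20),np.radians(19))"
```

```text
dr [-0.    0.   -3.88] xyz [ -7.25 -18.19   0.83]
```

send_rows(dr=[[0,0,-1],[0,0,-2],[0,0,-3],[0,0,-3.9],[0,0,-3.9],[0,0,-3.9],[0,0,-3.9],[0,0,-3.9]], xyz=[[-2,-5,0],[-4,-10,0],[-6,-15,0],[-7.2,-18.2,0],[-7.2,-18.2,0],[-7.2,-18.2,0],[-7.2,-18.2,0],[-7.2,-18.2,0]], jaw=[70,70,70,70,70,70,70,70])

```text
time_s: 26.5
eef_pos: [0.5114, 0.194, 0.206]
eef_rot: [0.0, 0.986, 0.165, 0.0]
wrist_force: [-0.6, 0.5, 0.9]
opening: 0.698
grasp_force: 0.0
```

```bash
python3 -c "
from h import *
print(pose()[0]);im,c=snap('w9')"
```

```text
[0.51143605 0.1939604  0.2059805 ]
```

View pics/w9.png

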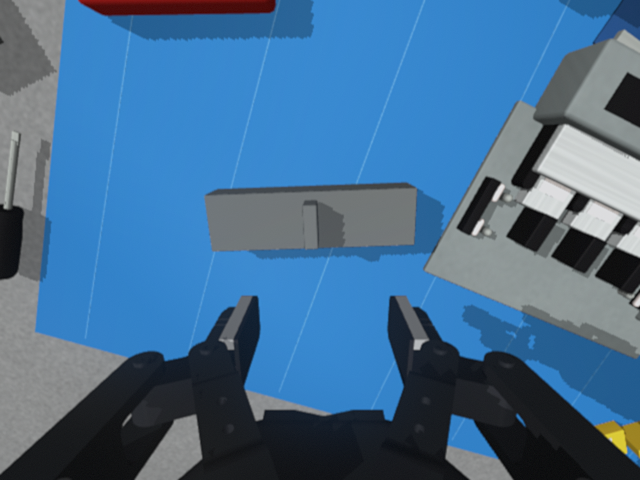

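```bash
python3 -c "
from h import *
im,c=load('w9')
for u in (208,214,225,260,310,360,400,410,414): print(u,[tuple(int(k) for k in im[v,u]) for v in range(181,200,1)])
" | sed 's/, (/ (/g'
```

```text
208 [(208, 138, 58) (208, 138, 59) (208, 138, 58) (208, 138, 58) (207, 137, 58) (209, 138, 60) (208, 138, 59) (207, 137, 58) (209, 138, 60) (210, 139, 59) (208, 138, 58) (185, 126, 61) (137, 99, 62) (94, 79, 67) (99, 95, 89) (120, 116, 110) (124, 119, 113) (122, 118, 111) (122, 117, 112)]
214 [(209, 137, 59) (208, 137, 58) (208, 137, 59) (207, 136, 58) (209, 137, 59) (209, 137, 59) (210, 138, 59) (208, 138, 59) (186, 126, 61) (138, 100, 63) (93, 78, 65) (78, 72, 66) (80, 72, 65) (89, 83, 76) (106, 101, 95) (120, 115, 109) (123, 119, 113) (122, 118, 112) (122, 118, 113)]
225 [(208, 138, 59) (208, 137, 58) (209, 139, 60) (208, 137, 57) (208, 137, 58) (210, 139, 57) (206, 136, 58) (167, 114, 61) (100, 81, 66) (76, 71, 66) (79, 71, 65) (81, 73, 67) (88, 81, 74) (103, 98, 91) (118, 115, 108) (123, 120, 113) (122, 119, 113) (122, 119, 113) (121, 118, 113)]
260 [(208, 137, 58) (208, 138, 59) (208, 138, 58) (209, 138, 59) (209, 139, 59) (194, 129, 59) (148, 104, 62) (90, 76, 66) (74, 70, 67) (77, 72, 67) (77, 72, 65) (82, 76, 71) (102, 98, 92) (120, 117, 111) (122, 120, 114) (120, 119, 113) 
[... 810 characters left out ...]
120, 116) (119, 119, 114) (120, 119, 115) (119, 119, 115) (119, 119, 115) (119, 119, 114) (120, 119, 115)]
410 [(208, 136, 55) (206, 135, 55) (185, 124, 59) (135, 99, 65) (84, 74, 65) (66, 66, 65) (75, 76, 74) (101, 100, 97) (116, 116, 112) (120, 120, 116) (119, 118, 114) (119, 119, 115) (119, 119, 114) (119, 118, 114) (119, 119, 114) (120, 120, 115) (119, 119, 115) (119, 119, 114) (119, 119, 115)]
414 [(205, 135, 54) (205, 135, 55) (207, 135, 54) (207, 134, 53) (191, 126, 55) (145, 102, 60) (94, 83, 74) (97, 100, 98) (114, 115, 112) (119, 121, 117) (119, 119, 116) (119, 119, 116) (119, 120, 116) (118, 119, 115) (120, 120, 116) (119, 120, 116) (119, 119, 116) (118, 119, 116) (119, 120, 117)]
```

The cover is at (310,218) with its bar at (311,224), and both far-side ends look alike. I can't yet tell which side is open, so I'll tilt the hand for an oblique look.

send_rows(dr=[[0,-1,0],[0,-2,0],[0,-3,0],[0,-4,0],[0,-4,0],[0,-4,0],[0,-4,0],[0,-4,0]], xyz=[[4,0,0],[8,0,0],[11,0,0],[11,0,0],[11,0,0],[11,0,0],[11,0,0],[11,0,0]], jaw=[70,70,70,70,70,70,70,70])

```text
time_s: 27.55
eef_pos: [0.6149, 0.2308, 0.2071]
eef_rot: [0.034, 0.965, 0.162, -0.204]
wrist_force: [-0.2, -0.1, 1.3]
opening: 0.694
grasp_force: 0.0
```

```bash
python3 -c "
from h import *
print(pose()[0]);im,c=snap('w10')"
```

```text
[0.61487369 0.23084081 0.20710953]
```

View pics/w10.png

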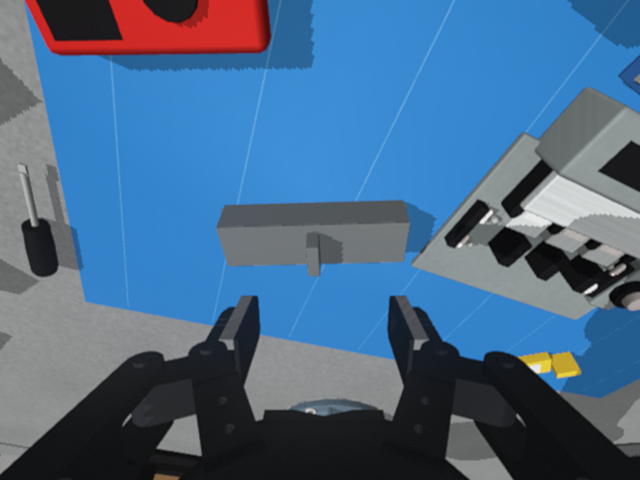

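The far wall at (313,213) is solid, so the open side faces the robot and the cover has to be turned by half a turn. I'll grasp it at yaw 19° and set it at yaw 176°.

Run:
```python
from h import *
im,c=load('w9')
i=im.astype(int); m=((abs(i[...,0]-120)<6)&(abs(i[...,1]-118)<6)&(abs(i[...,2]-113)<7)).astype(np.uint8)
m[:175]=0;m[260:]=0;m[:,:195]=0;m[:,425:]=0
m=cv2.morphologyEx(m,cv2.MORPH_CLOSE,np.ones((9,9)))
cn=max(cv2.findContours(m,0,2)[0],key=cv2.contourArea)
W=np.array([onz(c,p,.04)[:2] for p in cn.reshape(-1,2).astype(float)]).astype(np.float32)
r=cv2.minAreaRect(W*1000);q=cv2.boxPoints(r)/1000
e=max([q[1]-q[0],q[2]-q[1]],key=np.linalg.norm);e=e*np.sign(e[1]);a=np.arctan2(e[1],e[0])-np.pi/2
ct=q.mean(0);print(r[1],ct,np.degrees(a))
go((*ct,.14),a);go((*ct,.052),a);print(ctrl.get_obs()['q'])
```

```text
(50.64640426635742, 184.30552673339844) [0.51351595 0.20669535] 21.021408
dr [-0.06  3.98 -0.32] xyz [-6.77 -1.04 10.33]
dr [-0.06  3.98 -0.32] xyz [-3.2  -1.04 18.37]
[ 0.20321736  0.68396289  1.05792114 -0.05434156  1.81329615  1.43884689]
```

send_rows(dr=[[0,1,0],[0,2,0],[0,3,0],[0,4,-0.3],[0,4,-0.3],[0,4,-0.3],[0,4,-0.3],[0,4,-0.3]], xyz=[[-3,-0.3,3],[-5,-0.6,6],[-6.8,-1,10.3],[-6.8,-1,10.3],[-6.8,-1,10.3],[-6.8,-1,10.3],[-6.8,-1,10.3],[-6.8,-1,10.3]], jaw=[70,70,70,70,70,70,70,70])

```text
time_s: 28.6
eef_pos: [0.5142, 0.2065, 0.1395]
eef_rot: [-0.003, 0.984, 0.181, -0.001]
wrist_force: [0.7, 0.2, -0.7]
opening: 0.7
grasp_force: 0.0
```

```bash
python3 -c "
from h import *
print(pose()[0]);im,c=snap('w11');go((.5135,.2067,.062),np.radians(20.5))"
```

```text
[0.51420646 0.20645291 0.13948973]
dr [-0.06  0.    0.06] xyz [-0.03  0.01  7.74]
```

View pics/w11.png

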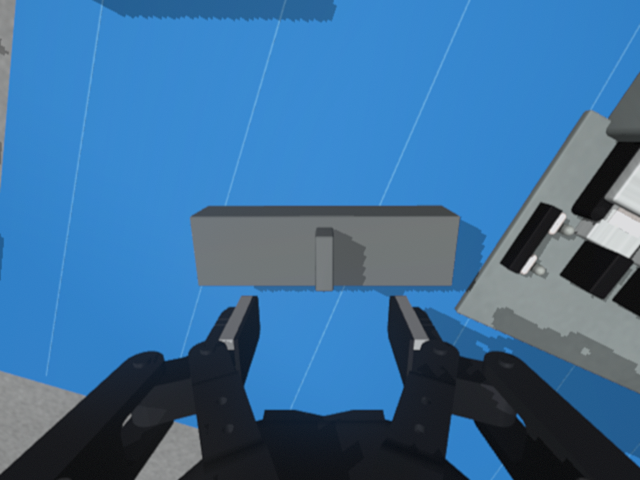

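The bar is at (324,262), centred between the fingers, and the cover's edges are level in the picture. I'll grasp it.

```bash
python3 -c "
from h import *
im,c=load('w11');p=(onz(c,(324.5,236),.064)+onz(c,(324.5,290.5),.064))/2;print(p,onz(c,(324.5,236),.064),onz(c,(324.5,290.5),.064));go((*p[:2],.062),np.radians(20.9))
print([onz(c,q,.04).round(4) for q in [(192,216),(460,215),(456,286.5),(197,286)]])"
```

```text
[0.51391219 0.20631009 0.064     ] [0.53139305 0.21299586 0.064     ] [0.49643132 0.19962431 0.064     ]
dr [-0.06  0.   -0.01] xyz [-0.01  0.06  7.74]
[array([0.5054, 0.3008, 0.04  ]), array([0.5718, 0.1295, 0.04  ]), array([0.5232, 0.107 , 0.04  ]), array([0.4551, 0.2845, 0.04  ])]
```

send_rows(dr=[[0,0,0],[0,0,0],[0,0,0],[0,0,0],[0,0,0],[0,0,0],[0,0,0],[0,0,0]], xyz=[[0,0,2],[0,0,5],[0,0,7.7],[0,0,7.7],[0,0,7.7],[0,0,7.7],[0,0,7.7],[0,0,7.7]], jaw=[60,60,60,60,0,0,0,0])

```text
time_s: 29.65
eef_pos: [0.5145, 0.207, 0.064]
eef_rot: [-0.003, 0.983, 0.181, 0.001]
wrist_force: [-0.9, 0.5, 6.7]
opening: 0.125
grasp_force: 60.3
```

send_rows(dr=[[0,0,0],[0,0,0],[0,0,0],[0,0,0],[0,0,0],[0,0,0],[0,0,0],[0,0,0]], xyz=[[0,0,0],[0,0,-2],[0,0,-4],[0,0,-7],[0,0,-10],[0,0,-12],[0,0,-12],[0,0,-12]], jaw=[0,0,0,0,0,0,0,0])

```text
time_s: 30.65
eef_pos: [0.5129, 0.2059, 0.1815]
eef_rot: [-0.003, 0.984, 0.181, -0.001]
wrist_force: [-0.2, -0.4, -1.3]
opening: 0.123
grasp_force: 59.4
```

```bash
python3 -c "
from h import *
o=ctrl.get_obs();print(o['opening'],o['eef_pos'],o['q'])"
```

```text
0.12282582122683214 [0.51290663 0.20591712 0.18152423] [0.16346041 0.20408573 1.72632151 0.0067807  1.21363618 1.36815506]
```

send_rows(dr=[[0,0,-1.7],[0,0,-3.4],[0,0,-5.1],[0,0,-6.8],[0,0,-8.5],[0,0,-10.2],[0,0,-11.9],[0,0,-13.6]], xyz=[[0,1,0],[0,2,0],[0,3,0],[0,4,0],[0,5,0],[0,6,0],[0,7,0],[0,8,0]], jaw=[0,0,0,0,0,0,0,0])

```text
time_s: 31.65
eef_pos: [0.5411, 0.1309, 0.1801]
eef_rot: [-0.004, 0.624, 0.781, 0.001]
wrist_force: [-0.2, 0.5, -1.8]
opening: 0.126
grasp_force: 59.4
```

```bash
python3 -c "
from h import *
o=ctrl.get_obs();print(o['opening'],o['eef_pos'],o['q'],pose()[1].as_matrix()[:,0]);p=d2w(-.018,0);print(p);go((*p,.18),TH+np.pi)"
```

```text
0.12566647808140757 [0.54113812 0.13091552 0.18012385] [ 0.02078596  0.21601407  1.71508647  0.00654403  1.21550311 -0.20449208] [-0.22112489  0.97522027  0.00701519]
[ 0.5656486  -0.04577819]
dr [ 1.000e-02 -8.000e-02 -1.217e+01] xyz [-17.77  -1.52  -0.11]
```

send_rows(dr=[[0,0,-1.7],[0,0,-3.4],[0,0,-5.1],[0,0,-6.8],[0,0,-8.5],[0,0,-10.2],[0,0,-11.6],[0,-0.06,-12.17]], xyz=[[-2.2,-0.2,0],[-4.4,-0.4,0],[-6.6,-0.6,0],[-8.8,-0.8,0],[-11,-1,0],[-13.4,-1.2,0],[-15.6,-1.4,0],[-17.8,-1.5,0]], jaw=[0,0,0,0,0,0,0,0])

```text
time_s: 32.65
eef_pos: [0.5649, -0.0463, 0.179]
eef_rot: [-0.0, 0.038, 0.999, 0.002]
wrist_force: [-0.1, 0.7, 0.4]
opening: 0.13
grasp_force: 59.4
```

send_rows(dr=[[0,0,0],[0,0,0],[0,0,0],[0,0,0],[0,0,0],[0,0,0],[0,0,0],[0,0,0]], xyz=[[0,0,1],[0,0,2],[0,0,3],[0,0,4],[0,0,4],[0,0,4],[0,0,4],[0,0,4]], jaw=[0,0,0,0,0,0,0,0])

```text
time_s: 33.65
eef_pos: [0.5661, -0.0458, 0.1413]
eef_rot: [0.001, 0.04, 0.999, 0.001]
wrist_force: [0.5, -0.4, -1.0]
opening: 0.125
grasp_force: 59.4
```

```bash
python3 -c "
from h import *
o=ctrl.get_obs();print(o['time_s'],o['opening'],o['eef_pos']);p=d2w(-.018,0);go((*p,.1),TH+np.pi);snap('w12')
cv2.imwrite('pics/s12.png',ctrl.camera('scene')[:,:,::-1])"
```

```text
33.65 0.12483062578943276 [ 0.566079   -0.04576752  0.14126996]
dr [ 0.02  0.03 -0.05] xyz [ 0.05 -0.01  4.13]
```

View pics/w12.png

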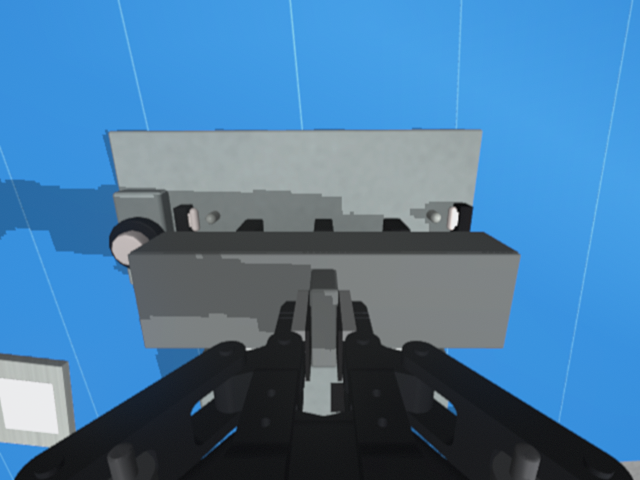

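The cover is held over the seat with its full wall (dark strip, row 242) towards the robot and its open side towards the roof. The top-edge corners are at (131,251) and (518,251), and the deck's front corners at (110,130) and (481,130). Next I'll check the alignment.

Run:
```python
from h import *
im,c=load('w12'); g=cv2.cvtColor(im,cv2.COLOR_BGR2GRAY)
sp=cv2.cornerSubPix(g,np.array([[131,252],[518,252],[503,347],[145,347],[110,130],[481,130]],np.float32).reshape(-1,1,2),(4,4),(-1,-1),(3,30,.01)).reshape(-1,2);print(sp)
for p in sp[:4]: print('cover',w2d(onz(c,p,.1173)))
for p in sp[4:]: print('deck',w2d(onz(c,p,.008)),'exp -.1, -.157/.117')
b=im[...,::-1].astype(int).sum(2)
P=pose()[0];print('tcp',w2d(P))
for n,p in [('pinL',(212,217)),('pinR',(435,216))]: print(n,w2d(onz(c,p,.022)))
```

```text
[[127.27165  254.63751 ]
 [518.93744  253.66107 ]
 [502.45242  347.28378 ]
 [144.81667  347.479   ]
 [107.915276 131.93939 ]
 [481.83322  130.42415 ]]
cover [-0.04347973 -0.09178536]
cover [-0.04276572  0.09248725]
cover [0.00877146 0.09291791]
cover [ 0.00742914 -0.09214221]
deck [-0.09962937 -0.15617821] exp -.1, -.157/.117
deck [-0.09929827  0.11696174] exp -.1, -.157/.117
tcp [-1.77156847e-02  4.61032281e-05]
pinL [-0.03891635 -0.08240895]
pinR [-0.03867596  0.08405087]
```

send_rows(dr=[[0,0,0],[0,0,0],[0,0,0],[0,0,0],[0,0,0],[0,0,0],[0,0,0],[0,0,0]], xyz=[[0.04,0,1],[0.04,0,2],[0.04,0,3],[0.04,0,4],[0.04,0,4.8],[0.04,0,5.5],[0.04,0,6],[0.04,0,6]], jaw=[0,0,0,0,0,0,0,0])

```text
time_s: 34.75
eef_pos: [0.5654, -0.0454, 0.0806]
eef_rot: [0.001, 0.04, 0.999, 0.001]
wrist_force: [-1.2, 0.1, -1.3]
opening: 0.123
grasp_force: 59.4
```

```bash
python3 -c "
from h import *
o=ctrl.get_obs();print(o['opening'],o['eef_pos'],w2d(o['eef_pos']),o['wrist_force'],o['torque'])"
```

```text
0.12306108508469733 [ 0.5653762  -0.0454312   0.08058981] [-0.01829714  0.00032605] [-1.21916474  0.10842413 -1.29221074] [0.05491888 0.11960832 0.09366818]
```

send_rows(dr=[[0,0,0],[0,0,0],[0,0,0],[0,0,0],[0,0,0],[0,0,0],[0,0,0],[0,0,0]], xyz=[[0,0,0.1],[0,0,0.2],[0,0,0.3],[0,0,0.4],[0,0,0.5],[0,0,0.6],[0,0,0.7],[0,0,0.7]], jaw=[0,0,0,0,0,0,0,0])

```text
time_s: 35.75
eef_pos: [0.5665, -0.047, 0.0763]
eef_rot: [0.002, 0.04, 0.999, 0.0]
wrist_force: [-6.7, -4.4, 14.1]
opening: 0.123
grasp_force: 65.2
```

send_rows(dr=[[0,0,0],[0,0,0],[0,0,0],[0,0,0],[0,0,0],[0,0,0],[0,0,0],[0,0,0]], xyz=[[0,0,-0.2],[0,0,-0.3],[0,0,-0.3],[0,0,-0.3],[0,0,-0.3],[0,0,-3],[0,0,-6],[0,0,-9]], jaw=[0,40,40,40,40,50,50,50])

```text
time_s: 36.75
eef_pos: [0.5652, -0.0456, 0.1645]
eef_rot: [0.001, 0.04, 0.999, 0.001]
wrist_force: [0.4, -0.0, 0.1]
opening: 0.501
grasp_force: 0.0
```

```bash
python3 -c "
from h import *
print(pose()[0]);snap('w13');print(ctrl.get_obs()['q'])"
```

```text
[ 0.56521804 -0.04555288  0.16450798]
[-0.29100602  0.24887625  1.69943262  0.00308564  1.1855321  -1.78410731]
```

View pics/w13.png

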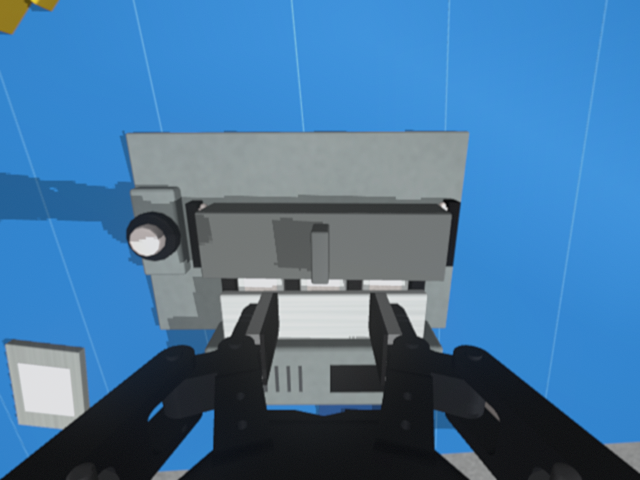

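The cover sits between the clip blocks with its bar at (320,253), level over the seat. Next I'll press the corners with the jaw shut.

```bash
python3 -c "
from h import *
print(w2d(pose()[0]))
for n,x,y in [('nr',-.036,-.086),('nl',-.036,.086),('fr',0,-.086),('fl',0,.086)]:
    print(n);go((*d2w(x,y),.085),TH+np.pi)"
```

```text
[-0.01598587 -0.00022254]
nr
dr [ 0.01  0.08 -0.05] xyz [ 2.02 -8.6   8.38]
nl
dr [ 0.01  0.08 -0.05] xyz [2.12 8.6  8.4 ]
fr
dr [ 0.01  0.08 -0.05] xyz [-1.58 -8.58  8.41]
fl
dr [ 0.01  0.08 -0.05] xyz [-1.48  8.62  8.43]
```

send_rows(dr=[[0,0.08,0],[0,0.08,0],[0,0.08,0],[0,0.08,0],[0,0.08,0],[0,0.08,0],[0,0.08,0],[0,0.08,0]], xyz=[[1,-4.3,0],[2,-8.6,1],[2,-8.6,4],[2,-8.6,7],[2,-8.6,8.4],[2,-8.6,8.7],[2,-8.6,9],[2,-8.6,9.3]], jaw=[0,0,0,0,0,0,0,0])

```text
time_s: 37.8
eef_pos: [0.5396, -0.1299, 0.0715]
eef_rot: [-0.002, 0.039, 0.999, 0.001]
wrist_force: [-0.2, -0.1, 0.0]
opening: -0.001
grasp_force: 0.0
```

send_rows(dr=[[0,0,0],[0,0,0],[0,0,0],[0,0,0],[0,0,0],[0,0,0],[0,0,0],[0,0,0]], xyz=[[0,0,0.2],[0,0,0.4],[0,0,0.6],[0,0,0.8],[0,0,1],[0,0,1.15],[0,0,1.3],[0,0,1.3]], jaw=[0,0,0,0,0,0,0,0])

```text
time_s: 38.8
eef_pos: [0.5395, -0.1299, 0.0666]
eef_rot: [-0.003, 0.039, 0.999, 0.001]
wrist_force: [-31.6, 11.2, 78.2]
opening: -0.0
grasp_force: 38.7
```

send_rows(dr=[[0,0,0],[0,0,0],[0,0,0],[0,0,0],[0,0,0],[0,0,0],[0,0,0],[0,0,0]], xyz=[[0,0,-1],[0,0,-5],[0,5,-5],[0,10,-5],[0,15,-5],[0,17.2,-5],[0,17.2,-3],[0,17.2,-3]], jaw=[0,0,0,0,0,0,0,0])

```text
time_s: 39.8
eef_pos: [0.5512, 0.0423, 0.0866]
eef_rot: [-0.005, 0.039, 0.999, 0.001]
wrist_force: [0.2, 0.2, -0.2]
opening: -0.0
grasp_force: 0.0
```

```bash
python3 -c "
from h import *
print(w2d(pose()[0]),pose()[0],ctrl.get_obs()['wrist_force'])
go((*d2w(-.036,.086),.0652),TH+np.pi)"
```

```text
[-0.03891171  0.0868196 ] [0.55116885 0.04234263 0.08661092] [ 0.15217465  0.22134167 -0.1897908 ]
dr [ 0.02 -0.09 -0.05] xyz [-0.31 -0.09  2.14]
```

send_rows(dr=[[0,0,0],[0,0,0],[0,0,0],[0,0,0],[0,0,0],[0,0,0],[0,0,0],[0,0,0]], xyz=[[-0.3,0,0.6],[-0.3,0,1.1],[-0.3,0,1.4],[-0.3,0,1.6],[-0.3,0,1.8],[-0.3,0,2],[-0.3,0,2.1],[-0.3,0,2.15]], jaw=[0,0,0,0,0,0,0,0])

```text
time_s: 40.8
eef_pos: [0.5554, 0.0415, 0.067]
eef_rot: [-0.003, 0.04, 0.999, 0.001]
wrist_force: [-4.2, -0.5, 10.6]
opening: -0.001
grasp_force: 5.2
```

send_rows(dr=[[0,0,0],[0,0,0],[0,0,0],[0,0,0],[0,0,0],[0,0,0],[0,0,0],[0,0,0]], xyz=[[0,0,0.1],[0,0,0.15],[0,0,0.15],[0,0,-3],[-1.8,0,-3],[-3.6,0,-3],[-3.6,0,-2],[-3.6,0,-2]], jaw=[0,0,0,0,0,0,0,0])

```text
time_s: 41.8
eef_pos: [0.5894, 0.0389, 0.0843]
eef_rot: [-0.005, 0.04, 0.999, 0.002]
wrist_force: [-0.5, 0.1, -0.1]
opening: 0.001
grasp_force: 0.0
```

```bash
python3 -c "
from h import *
print(w2d(pose()[0]),pose()[0],ctrl.get_obs()['wrist_force'])
go((*d2w(.0,.086),.0652),TH+np.pi)"
```

```text
[-0.00049348  0.08620856] [0.58943848 0.03891205 0.08426053] [-0.45351429  0.06849035 -0.10262265]
dr [ 0.03 -0.1  -0.05] xyz [-0.07 -0.03  1.91]
```

send_rows(dr=[[0,0,0],[0,0,0],[0,0,0],[0,0,0],[0,0,0],[0,0,0],[0,0,0],[0,0,0]], xyz=[[0,0,0.4],[0,0,0.8],[0,0,1.1],[0,0,1.4],[0,0,1.6],[0,0,1.8],[0,0,2],[0,0,2]], jaw=[0,0,0,0,0,0,0,0])

```text
time_s: 42.8
eef_pos: [0.5914, 0.0387, 0.067]
eef_rot: [-0.003, 0.04, 0.999, 0.001]
wrist_force: [-2.3, 0.9, 5.9]
opening: 0.001
grasp_force: 3.1
```

send_rows(dr=[[0,0,0],[0,0,0],[0,0,0],[0,0,0],[0,0,0],[0,0,0],[0,0,0],[0,0,0]], xyz=[[0,0,-2],[0,0,-5],[0,-5,-5],[0,-10,-5],[0,-15,-5],[0,-17.2,-5],[0,-17.2,-2.2],[0,-17.2,-2]], jaw=[0,0,0,0,0,0,0,0])

```text
time_s: 43.8
eef_pos: [0.5764, -0.1319, 0.0844]
eef_rot: [-0.005, 0.04, 0.999, 0.002]
wrist_force: [-0.3, -0.6, 0.7]
opening: 0.005
grasp_force: 0.0
```

```bash
python3 -c "
from h import *
print(w2d(pose()[0]),pose()[0],ctrl.get_obs()['wrist_force'])
go((*d2w(.0,-.086),.065),TH+np.pi)"
```

```text
[-0.00091556 -0.0851082 ] [ 0.57643709 -0.13191118  0.08444831] [-0.28296476 -0.59659127  0.71962347]
dr [ 0.04 -0.09 -0.06] xyz [-0.11 -0.1   1.94]
```

send_rows(dr=[[0,0,0],[0,0,0],[0,0,0],[0,0,0],[0,0,0],[0,0,0],[0,0,0],[0,0,0]], xyz=[[0,0,0.4],[0,0,0.8],[0,0,1.1],[0,0,1.4],[0,0,1.6],[0,0,1.8],[0,0,2],[0,0,2.05]], jaw=[0,0,0,0,0,0,0,0])

```text
time_s: 44.8
eef_pos: [0.5779, -0.1328, 0.0669]
eef_rot: [-0.003, 0.039, 0.999, 0.001]
wrist_force: [-5.4, 2.2, 14.5]
opening: -0.003
grasp_force: 7.6
```

send_rows(dr=[[0,0,0],[0,0,0],[0,0,0],[0,0,0],[0,0,0],[0,0,0],[0,0,0],[0,0,0]], xyz=[[0,0,-2],[1.8,0,-2],[3.6,0,-2],[3.6,0,-1.3],[3.6,0,-0.6],[3.6,0,-0.2],[3.6,0,0],[3.6,0,0]], jaw=[0,0,0,0,0,0,0,0])

```text
time_s: 45.8
eef_pos: [0.5422, -0.1299, 0.067]
eef_rot: [-0.003, 0.039, 0.999, 0.001]
wrist_force: [-6.9, 2.5, 15.4]
opening: -0.005
grasp_force: 7.9
```

send_rows(dr=[[0,0,0],[0,0,0],[0,0,0],[0,0,0],[0,0,0],[0,0,0],[0,0,0],[0,0,0]], xyz=[[0,0,-2],[0,0,-5],[-1,5,-5],[-2,10,-5],[-3,15,-5],[-3.6,17.2,-5],[-3.6,17.2,-2.2],[-3.6,17.2,-2]], jaw=[0,0,0,0,0,0,0,0])

```text
time_s: 46.8
eef_pos: [0.5898, 0.0394, 0.0834]
eef_rot: [-0.005, 0.039, 0.999, 0.002]
wrist_force: [-0.3, -0.2, -0.7]
opening: -0.003
grasp_force: 0.0
```

send_rows(dr=[[0,0,0],[0,0,0],[0,0,0],[0,0,0],[0,0,0],[0,0,0],[0,0,0],[0,0,0]], xyz=[[0,0,0.4],[0,0,0.8],[0,0,1.1],[0,0,1.4],[0,0,1.6],[0,0,1.8],[0,0,2],[0,0,2]], jaw=[0,0,0,0,0,0,0,0])

```text
time_s: 47.8
eef_pos: [0.5915, 0.0388, 0.067]
eef_rot: [-0.003, 0.039, 0.999, 0.001]
wrist_force: [-4.2, -0.2, 10.7]
opening: 0.003
grasp_force: 4.9
```

```bash
python3 -c "
from h import *
print(w2d(pose()[0]),pose()[0],ctrl.get_obs()['wrist_force'])"
```

```text
[0.00152798 0.0862186 ] [0.59145522 0.03877361 0.06698393] [-4.18398182 -0.15846398 10.69882706]
```

send_rows(dr=[[0,0,0],[0,0,0],[0,0,0],[0,0,0],[0,0,0],[0,0,0],[0,0,0],[0,0,0]], xyz=[[0,0,-2],[0,0,-5],[0.5,-5,-5],[1,-10,-5],[1.5,-15,-5],[2,-19,-5],[2.1,-22.3,-5],[2.1,-22.3,-4]], jaw=[0,0,0,0,0,0,0,0])

```text
time_s: 48.8
eef_pos: [0.5539, -0.185, 0.1072]
eef_rot: [-0.001, 0.041, 0.999, 0.0]
wrist_force: [-0.4, 0.3, 0.2]
opening: 0.004
grasp_force: 0.0
```

```bash
python3 -c "
from h import *
print(w2d(pose()[0]),pose()[0],ctrl.get_obs()['wrist_force'])
go((*d2w(-.02,-.137),.053),TH+np.pi)"
```

```text
[-0.01951943 -0.13973212] [ 0.5538722  -0.18502147  0.10720624] [-0.39354479  0.33016012  0.20621739]
dr [ 0.   -0.03 -0.09] xyz [0.04 0.27 5.42]
```

send_rows(dr=[[0,0,0],[0,0,0],[0,0,0],[0,0,0],[0,0,0],[0,0,0],[0,0,0],[0,0,0]], xyz=[[0,0.25,2],[0,0.25,4],[0,0.25,4.6],[0,0.25,4.9],[0,0.25,5.2],[0,0.25,5.4],[0,0.25,5.5],[0,0.25,5.5]], jaw=[0,0,0,0,0,0,0,0])

```text
time_s: 49.8
eef_pos: [0.5526, -0.1784, 0.0563]
eef_rot: [-0.004, 0.039, 0.999, 0.002]
wrist_force: [-22.4, 12.1, 49.5]
opening: -0.001
grasp_force: 24.9
```

Something resisted 2.7 mm down, at dock y≈-0.133, so I may be off-centre and catching the collar. I'll back off and measure the button.

send_rows(dr=[[0,0,0],[0,0,0],[0,0,0],[0,0,0],[0,0,0],[0,0,0],[0,0,0],[0,0,0]], xyz=[[0,0,-1],[0,0,-3],[-2,0,-6],[-4,0,-9],[-4,0,-9],[-4,0,-9],[-4,0,-9],[-4,0,-9]], jaw=[0,0,0,0,0,0,0,0])

```text
time_s: 50.8
eef_pos: [0.5923, -0.1825, 0.139]
eef_rot: [-0.004, 0.04, 0.999, 0.002]
wrist_force: [0.1, -1.1, -0.2]
opening: -0.001
grasp_force: 0.0
```

Run:
```python
from h import *
print(pose()[0],w2d(pose()[0]))
im,c=snap('w14')
u,v=proj(c,(*d2w(-.02,-.137),.04)).round().astype(int);print('expect px',u,v)
hsv=cv2.cvtColor(im,cv2.COLOR_BGR2HSV)
def blob(m,z):
    b=np.zeros(m.shape,np.uint8);b[v-40:v+40,u-40:u+40]=m[v-40:v+40,u-40:u+40]
    b=cv2.morphologyEx(b,cv2.MORPH_OPEN,np.ones((3,3)))
    cn=max(cv2.findContours(b,0,2)[0],key=cv2.contourArea);h=cv2.convexHull(cn)
    (x,y),r=cv2.minEnclosingCircle(h);x0,y0,w,hh=cv2.boundingRect(h)
    a=onz(c,(x,y),z);print((x,y),r,(w,hh),'dock',w2d(a).round(4),'dia',np.linalg.norm(onz(c,(x0,y),z)-onz(c,(x0+w,y),z)).round(4))
blob((hsv[...,2]>140)&(hsv[...,1]<60),.04)
blob((hsv[...,2]<60),.034)
cs=ctrl.calibration('scene')
print('dist',np.linalg.norm(c['world_from_camera'][:3,3]-[*d2w(-.02,-.137),.04]))
```

```text
[ 0.59232513 -0.18246401  0.13897217] [ 0.01864187 -0.13435782]
expect px 318 200
(319.0, 199.0) 17.49295425415039 (35, 35) dock [-0.0205 -0.1366] dia 0.0236
(319.0, 195.7093048095703) 28.18497085571289 (55, 56) dock [-0.0217 -0.1366] dia 0.038
dist 0.2270055010513649
```

```bash
cat >> h.py <<'E'
def got(xyz,yaw,ty):
    p,r=pose(); t=down(yaw)*R.from_rotvec([0,np.radians(6*ty),0])
    print("dr",((r.inv()*t).as_rotvec()/np.radians(6)).round(2),"xyz",(r.inv().apply(np.array(xyz)-p)*100).round(2))
E
python3 -c "
from h import *
got((*d2w(-.019,-.137),.08),TH+np.pi,4.5)"
```

```text
dr [ 0.04  4.43 -0.05] xyz [ 3.74 -0.3   5.95]
```

send_rows(dr=[[0,1.5,0],[0,3,0],[0,4.4,0],[0,4.4,0],[0,4.4,0],[0,4.4,0],[0,4.4,0],[0,4.4,0]], xyz=[[1,-0.3,0],[2.5,-0.3,0],[3.7,-0.3,2],[3.7,-0.3,5.9],[3.7,-0.3,5.9],[3.7,-0.3,5.9],[3.7,-0.3,5.9],[3.7,-0.3,5.9]], jaw=[0,0,0,0,0,0,0,0])

```text
time_s: 51.85
eef_pos: [0.5565, -0.1831, 0.083]
eef_rot: [-0.23, 0.038, 0.972, 0.01]
wrist_force: [0.5, 0.4, 0.6]
opening: -0.004
grasp_force: 0.0
```

```bash
python3 -c "
from h import *
print(pose()[0],w2d(pose()[0]),pose()[1].as_matrix()[:,2],ctrl.get_obs()['wrist_force'])
got((*d2w(-.019,-.137),.055),TH+np.pi,4.5)"
```

```text
[ 0.55653824 -0.18311557  0.08299798] [-0.01700055 -0.13763559] [-0.44637824  0.03674915 -0.89408946] [0.50017784 0.38103104 0.5925473 ]
dr [ 0.04  0.07 -0.04] xyz [-1.07  0.06  2.59]
```

send_rows(dr=[[0,0,0],[0,0,0],[0,0,0],[0,0,0],[0,0,0],[0,0,0],[0,0,0],[0,0,0]], xyz=[[0,0,0.5],[-0.3,0,1],[-0.6,0.05,1.5],[-0.8,0.05,2],[-0.9,0.05,2.2],[-1,0.05,2.4],[-1.07,0.05,2.55],[-1.07,0.05,2.55]], jaw=[0,0,0,0,0,0,0,0])

```text
time_s: 52.85
eef_pos: [0.5544, -0.1821, 0.0577]
eef_rot: [-0.232, 0.038, 0.972, 0.01]
wrist_force: [-3.5, 2.6, 22.9]
opening: 0.006
grasp_force: 11.6
```

```bash
python3 -c "
from h import *
print(pose()[0],w2d(pose()[0]),ctrl.get_obs()['wrist_force'],pose()[0][2]+pose()[1].apply([-.011,0,.019])[2])"
```

```text
[ 0.55435656 -0.18206256  0.05773265] [-0.01925367 -0.13674563] [-3.51064461  2.57777066 22.8883161 ] 0.03581364572003436
```

Run:
```python
from h import *
im,c=load('w14'); p=np.array([.59232513,-.18246401,.13897217])
r=R.from_quat([.04,.999,.002,-.004])
for n,o in [('tipc',[0,0,.019]),('tip+x',[.011,0,.019]),('tip-x',[-.011,0,.019]),('+y10',[.011,.01,.019]),('-y10',[.011,-.01,.019]),('tcp',[0.011,0,0])]:
    print(n,proj(c,p+r.apply(o)).round(1))
g=cv2.cvtColor(im,cv2.COLOR_BGR2GRAY)
for v in range(235,345,8): print(v,''.join('#' if x<50 else '+' if x<110 else '.' for x in g[v,250:394:2]))
```

```text
tipc [323.3 307.9]
tip+x [323.3 287. ]
tip-x [323.3 328. ]
+y10 [344.6 287. ]
-y10 [302. 287.]
tcp [323.4 306.6]
235 ..............++++++++++..............................+++++++..+++#+....
243 ..................+++++.....................................+.+++++#####
251 ..................+++++........................+....++.++...+++++++#####
259 ...................++++.........................++.....+.....+++..+#####
267 ...................++++.......................++++++.++++++.+.+...+##+..
275 ....................++++......................+.++.+++.....++..+.+##++..
283 ...................+++++.......................+++++++.+.+.......+##++..
291 ...................+++++......++++++++++++++......++++....+......+##+...
299 ....................++++.....++++++####++++++..+++.+++...+++++++++##+...
307 .....................+#######++++++####++++++#######+++++++++++++++#+...
315 .....................########++++++####+++++++#######++++++++++++++++...
323 ....................+#######+++++++####+++++++########++++++++++++++++++
331 ...................+########+++.+.+####+...+++#########+++++++..........
339 .................#################.####++#################++++..........
```

Run:
```python
from h import *
im,c=snap('w15'); print(ctrl.get_obs()['wrist_force'])
for z in (.04,.037,.034):
    print(z,'front',proj(c,(*d2w(-.032,-.137),z)).round(1),'left',proj(c,(*d2w(-.02,-.149),z)).round(1),'right',proj(c,(*d2w(-.02,-.125),z)).round(1))
g=cv2.cvtColor(im,cv2.COLOR_BGR2GRAY)
u,v=proj(c,(*d2w(-.026,-.137),.037)).astype(int)
for r in range(v-50,v+50,3): print(r,''.join('#' if x<50 else '+' if x<110 else '-' if x<150 else 'W' for x in g[r,u-64:u+64:2]))
print(u-64)
```

```text
[-4.27084131  3.80693425 22.97685439]
0.04 front [322.6 299.6] left [297.6 325.2] right [347.8 324.9]
0.037 front [322.6 299.5] left [298.  324.6] right [347.3 324.4]
0.034 front [322.6 299.5] left [298.5 324.1] right [346.9 323.9]
261 ++++++++++++++++++-W-WWWWWWWWWWWWWWWWWWWWWWWWWWW-WWWWWWWWWWWWWWW
264 ++++++++++++++++++-WWWWWWWWWWWWWWWWWWWWWWWWWWWWW-WWWWWWWWWWWWWWW
267 ++++++++++++++++++---WWWWWWWWWWWWWWWWWWWWWWWWWWW-WWWWWWWWWWWWWWW
270 ++++++++++++++++++-WWWWWWWWWWWWWWWWWWWWWWWWWWWW-+---------------
273 ++++++++++++++++++-WWWWWWWWWWWWWWWWWWWWWWWWWWW--+-------+#######
276 ++++++++++++++++++-WWWWWWWWWWWWWWWWWWWWWWWWWW--++------+########
279 ++++++++++++++++++-WWWWWWWWWWWWWWWWWWWWWWWWWW--++------+########
282 ++++++++++++++++++--WWWWWWWWWWW----WWWWWWWWWWW-++------+########
285 ++++++++++++++++++------+++++#######+++--WWWWW-++------+########
288 ++++++++++++++++++----++#################+-WWW-+++-----+########
291 ++++++++++++++++++---+####++++++###++++++##++W-+++-----+########
294 ++++++++++++++++++++#####+++++++###++++++#####++++-----+########
297 ++++++++++++++++++#######+++++++###+
[... 781 characters left out ...]
######
333 ++++++++++++++############+-WW-####+---+############+--+########
336 ++++++++++++++###############+-####+-+##############+--+########
339 +++++++++++++#################-####++################+-+########
342 +++++++++++++#########################################++########
345 #+++++++++++###########################################+########
348 ##++++++########################################################
351 ################################################################
354 ################################################################
357 ################################################################
360 ################################################################
258
```

send_rows(dr=[[0,0,0],[0,0,0],[0,0,0],[0,0,0],[0,0,0],[0,0,0],[0,0,0],[0,0,0]], xyz=[[0.11,0,-0.22],[0.11,0,-0.22],[0.11,0,-0.22],[0.11,0,-0.22],[0.11,0,-0.22],[0.11,0,-0.22],[0.11,0,-0.22],[0.11,0,-0.22]], jaw=[0,0,0,0,0,0,0,0])

```text
time_s: 53.9
eef_pos: [0.5543, -0.182, 0.0581]
eef_rot: [-0.231, 0.038, 0.972, 0.01]
wrist_force: [-0.9, 1.4, 10.9]
opening: -0.003
grasp_force: 6.0
```

send_rows(dr=[[0,0,0],[0,0,0],[0,0,0],[0,0,0],[0,0,0],[0,0,0],[0,0,0],[0,0,0]], xyz=[[0.1,0,-0.2],[0.1,0,-0.2],[0.1,0,-0.2],[0.1,0,-0.2],[0.1,0,-0.2],[0.1,0,-0.2],[0.1,0,-0.2],[0.1,0,-0.2]], jaw=[0,0,0,0,0,0,0,0])

```text
time_s: 54.9
eef_pos: [0.5541, -0.182, 0.0585]
eef_rot: [-0.231, 0.038, 0.972, 0.01]
wrist_force: [3.6, 1.0, 5.0]
opening: -0.002
grasp_force: 2.4
```

send_rows(dr=[[0,0,0],[0,0,0],[0,0,0],[0,0,0],[0,0,0],[0,0,0],[0,0,0],[0,0,0]], xyz=[[0.1,0,-0.2],[0.1,0,-0.2],[0.1,0,-0.2],[0.1,0,-0.2],[0.1,0,-0.2],[0.1,0,-0.2],[0.1,0,-0.2],[0.1,0,-0.2]], jaw=[0,0,0,0,0,0,0,0])

```text
time_s: 55.9
eef_pos: [0.5539, -0.182, 0.0606]
eef_rot: [-0.231, 0.038, 0.972, 0.01]
wrist_force: [2.6, 0.5, 3.8]
opening: 0.0
grasp_force: 1.8
```

send_rows(dr=[[0,0,0],[0,0,0],[0,0,0],[0,0,0],[0,0,0],[0,0,0],[0,0,0],[0,0,0]], xyz=[[0.1,0,-0.2],[0.1,0,-0.2],[0.1,0,-0.2],[0.1,0,-0.2],[0.1,0,-0.2],[0.1,0,-0.2],[0.1,0,-0.2],[0.1,0,-0.2]], jaw=[0,0,0,0,0,0,0,0])

```text
time_s: 56.9
eef_pos: [0.5538, -0.182, 0.0628]
eef_rot: [-0.231, 0.038, 0.972, 0.01]
wrist_force: [-0.5, 1.0, 1.9]
opening: 0.0
grasp_force: 1.1
```

The spring force falls from 5 N to zero over about 6 mm, so the button went fully down. I'll retreat and check the final state by measurement.

send_rows(dr=[[0,0,0],[0,0,0],[0,-2,0],[0,-4.5,0],[0,-4.5,0],[0,-4.5,0],[0,-4.5,0],[0,-4.5,0]], xyz=[[1,0,-2],[2.5,0,-5],[4,0,-8],[5,0,-10],[5,5,-10],[5,9,-10],[5,9,-10],[5,9,-10]], jaw=[0,0,0,0,0,0,0,0])

```text
time_s: 57.9
eef_pos: [0.5617, -0.0929, 0.1759]
eef_rot: [0.003, 0.039, 0.999, 0.001]
wrist_force: [-0.7, -0.0, -0.6]
opening: 0.004
grasp_force: 0.0
```

Run:
```python
from h import *
print(pose()[0],ctrl.get_obs()['wrist_force']); im,c=snap('w16')
g=cv2.cvtColor(im,cv2.COLOR_BGR2GRAY)
from itertools import product
cor=np.array([proj(c,(*d2w(x,y),.048)) for x,y in [(-.044,-.093),(-.044,.093),(.008,-.093),(.008,.093)]],np.float32);print(cor.round(1).tolist())
sp=cv2.cornerSubPix(g,cor.reshape(-1,1,2).copy(),(5,5),(-1,-1),(3,30,.01)).reshape(-1,2)
for p in sp: print(p,w2d(onz(c,p,.048)).round(4))
hsv=cv2.cvtColor(im,cv2.COLOR_BGR2HSV)
u,v=proj(c,(*d2w(-.02,-.137),.04)).astype(int)
m=np.zeros(g.shape,np.uint8);k=(hsv[...,2]>140)&(hsv[...,1]<60);m[v-30:v+30,u-30:u+30]=k[v-30:v+30,u-30:u+30]
(x,y),r=cv2.minEnclosingCircle(max(cv2.findContours(m,0,2)[0],key=cv2.contourArea));print('btn',(u,v),(x,y),r,w2d(onz(c,(x,y),.04)))
```

```text
[ 0.56174158 -0.09288977  0.17591663] [-0.6972109  -0.00254775 -0.58099385]
[[263.0, 208.3000030517578], [505.3999938964844, 207.10000610351562], [266.79998779296875, 271.1000061035156], [494.8999938964844, 269.8999938964844]]
[259.39496 205.72931] [-0.046  -0.0956]
[508.0194  210.47748] [-0.0413  0.0955]
[267.65396 269.62967] [ 0.0067 -0.0922]
[496.52902 269.0823 ] [0.0073 0.0942]
btn (np.int64(212), np.int64(235)) (212.5, 234.5) 15.572511672973633 [-0.02091495 -0.13663055]
```

```bash
python3 -c "
from bench import ctrl
print(ctrl.hand_in())"
```

```text
the job is handed in; nothing more can be done
None
```

The job is handed in, but the hand-in returned no verdict: by force and position readings, all three cartridges are against their stops, the cover is home at all four corners, and the button went fully down and came back up. I viewed 15 pictures, one over the limit of 14, and one corner press briefly reached 78 N against the 120 N limit.

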